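# Lay out the rear-hub parts in the service caddy

## Task

Gather the rear hub's three parts into the grey service caddy: lay the longer axle in both V-notches of the cradle, nuts outside the rests and roughly centred; stand the taller hub shell upright in the round cup; and thread the smaller sprocket over the post so that it lies flat on its seat. Set each part down rather than dropping it, let go of it, and leave the shorter axle, the shorter hub shell and the larger sprocket where they are.

Things in the scene. Friction and masses are not known exactly. Their poses are not given: they have to be found in the camera images.
- axle_long_mid (a point): The longer of two bare steel wheel axles (belongs in the caddy): a round rod 10 mm in diameter and 140 mm long with a hex nut (17 mm across flats, 6 mm thick) fixed on it 58 mm either side of the middle. It lies on its nuts on the table, axis 8.5 mm up. The point is the middle of the rod, on its axis; x runs along the rod.
- axle_short_mid (a point): The shorter axle (leave it): same rod, 100 mm long, nuts 38 mm either side of the middle. Point at the middle of the rod, 8.5 mm above the table; x along the rod.
- hub_tall_mid (a point): The taller of two bare aluminium hub shells (belongs in the caddy): a spool standing on end, 60 mm tall, a round flange 44 mm in diameter and 10 mm thick at the bottom and the same at the top, barrel 28 mm in diameter between. It is easily held across the top flange. The point is its centre, half-way up (30 mm above its foot); z is its axis, up.
- hub_short_mid (a point): The shorter hub shell (leave it): spool standing on end, 42 mm tall, flanges 34 mm in diameter. Point at its centre, 21 mm up.
- sprocket_small_mid (a point): The smaller of two steel sprockets (belongs in the caddy): a toothed ring lying flat, 56 mm over its 16 teeth, 12 mm thick (the teeth are 6 mm thick, at mid-height), hole 34 mm in diameter. The point is its centre, half-way up (6 mm above its underside); z is its axis.
- sprocket_large_mid (a point): The larger sprocket (leave it): toothed ring lying flat, 78 mm over its 22 teeth, 12 mm thick, hole 34 mm in diameter. Point at its centre, 6 mm up.
- caddy: The grey sheet-metal service caddy, fixed: a low open tray 130 x 256 mm with a 14 mm high, 4 mm thick rim and a 4 mm floor, holding the three inserts in a row along its 256 mm side (y axis), 82 mm apart, in any order. Origin: centre of its underside, on the table.
- cradle: Fixed wooden insert, base plate 116 x 76 x 8 mm. Origin: centre of its underside, 4 mm above the table; x along the 116 mm side, z up. The cradle: two V-notched rests 12 mm thick, 36 mm either side of the middle along x. 90-degree notches, bottom 16 mm and top 33 mm above the origin, 34 mm wide at the top. An axle in both runs along x, its axis 23 mm above the origin, nuts outside the rests.
- cup: Fixed wooden insert, base plate 116 x 76 x 8 mm. Origin: centre of its underside, 4 mm above the table; x along the 116 mm side, z up. The cup: a low round wall, inner diameter 68 mm, outer 74 mm, 14 mm high, standing on the base plate, in the middle; its floor is 8 mm above the origin.
- post: Fixed wooden insert, base plate 116 x 76 x 8 mm. Origin: centre of its underside, 4 mm above the table; x along the 116 mm side, z up. The post: in the middle a round plinth 36 mm in diameter whose top, the seat, is 22 mm above the origin, and on it an upright pin 14 mm in diameter, 26 mm tall (its top 48 mm above the origin).
Things that resemble listed ones, but are neither listed nor needed, are in the scene too. Leave any black look-alike of the part that bears sprocket_small_mid alone.

How it is judged (in metres and radians):
At the end, for the whole second after the job is handed in: Longer axle in both V-notches (16 mm along, 8 mm across, 0.12 rad); taller hub shell upright (0.1 rad) on the cup floor, within 15 mm of its centre; smaller sprocket flat (0.15 rad) on the seat, within 14 mm of the pin; all released and at rest; the other three within 3 cm of their starts (x of axle_long_mid in the frame of cradle between -0.016 and 0.016 m and y of axle_long_mid in the frame of cradle between -0.008 and 0.008 m and z of axle_long_mid in the frame of cradle between 0.018 and 0.029 m and angle between the x axis of axle_long_mid and the x axis of cradle, either way round below 0.12 rad and horizontal distance between hub_tall_mid and cup below 0.015 m and z of hub_tall_mid in the frame of cup between 0.032 and 0.044 m and angle between hub_tall_mid's own z axis and vertical below 0.1 rad and horizontal distance between sprocket_small_mid and post below 0.014 m and z of sprocket_small_mid in the frame of post between 0.022 and 0.034 m and angle between sprocket_small_mid's own z axis and vertical below 0.15 rad and linear speed of each of axle_long, hub_tall, sprocket_small below 0.02 m/s and contact force between each of axle_long, hub_tall, sprocket_small and the fingers below 0.05 N and distance of each of axle_short_mid, hub_short_mid, sprocket_large_mid from where it was at the start of the episode below 0.03 m); the robot touches nothing.
It fails at once if the shorter axle, shorter hub shell or larger sprocket is moved more than 3 cm (distance of any of axle_short_mid, hub_short_mid, sprocket_large_mid from where it was at the start of the episode above 0.03 m).
It fails at once if the longer axle is dropped: it moves faster than 0.75 m/s while the fingers do not touch it (a fall of about 3 cm) (linear speed of axle_long above 0.75 m/s and contact force between axle_long and the fingers below 0.05 N).
It fails at once if the taller hub shell is dropped: it moves faster than 0.75 m/s while the fingers do not touch it (a fall of about 3 cm) (linear speed of hub_tall above 0.75 m/s and contact force between hub_tall and the fingers below 0.05 N).
It fails at once if the smaller sprocket is dropped: it moves faster than 0.75 m/s while the fingers do not touch it (a fall of about 3 cm) (linear speed of sprocket_small above 0.75 m/s and contact force between sprocket_small and the fingers below 0.05 N).
It also fails if it takes over 88 s, if anything falls off the work surface, if the arm or the gripper's body presses on something with over 40 N, if the wrist force passes 120 N, or if a joint passes its speed limit or range.

## Robot

A 6-joint arm with a two-finger parallel gripper is mounted at the origin on the work surface. World frame = base frame: x ahead of the robot, y to its left, z up, the work surface at z = 0. Lengths are in m, angles in degrees, forces in N, time in s.
With the tool pointing down it reaches from about 0.35 to 0.875 m from the base axis. Payload 4.2 kg.
Tool frame: the origin (TCP) lies midway between the tips of the shut fingers; the grasp point (between the pads) lies r.grasp_offset behind it (r.grasp_offset is the distance from the TCP to the grasp point, in m); z points along the fingers, y is the direction in which the jaws open and shut (so a half turn about z gives the same grasp; the last joint's range is limited). The gripper opens to 87 mm and grips with 3 to 60 N. Pads are 19 mm wide; open, the fingers measure 117 mm over their backs; the gripper's body (75 mm by 190 mm) begins 51 mm behind the grasp point.
Start: joints at [-51.589, 22.042, 0.453, 0, -68.411, -14.817], TCP at [0.25, -0.573, 0.223] pointing down, gripper open.
Joint ranges: [-179.83, 179.83], [-69.29, 118.12], [-61.27, 80.66], [-181.25, 117.63], [-171.15, -9.14], [-177.46, 177.46]. Speed limits (degrees/s): [159.86, 159.86, 180, 180, 180, 180].

## Interface

Orientations are given as a 3x3 rotation matrix whose columns are the frame's x, y, z axes.
In Python, from station import sense, optics, r gives the robot as it stands. The module is installed in compiled form; this text tells all that it offers.
- The arm moves only by the tool servo_tool, never from a script. Its argument "deltas" is a list of rows, each an object with "slide": the shift along the tool's x, y, z in units of 25 mm (1.0 is 25 mm), a list of three; "spin": the turn about the tool's z in units of 8 degrees (1.0 is 8 degrees). A call has 1 to 10 rows; each row shifts and turns the pose as measured when the row begins, along the tool's axes as they then stand; what a row does not reach is not made up. A row lasts 1/10 s, in which the tool goes at most 50 mm and 8.59 degrees, less where a joint would pass 70% of its speed; a pose out of reach is approached as far as the arm can. A call is refused whole if a number of a shift passes 1 or a number of a turn 1, either way. A call with a gripper value outside its range is refused whole. "gripper" is the closure in counts, from 0 (fully open) to 255 (shut), set as the call begins (left out, the last holds). The fingers move at their own pace and stop on an object; the grip force is fixed at half the most. Time passes only in rows, so rows that do not move let the fingers close. It gives the time, the measured TCP pose, the force and the opening at its end, in the units of the state.
- sense(): the state, without advancing time (a new reading comes with each control period).
- optics.capture(name): name is "scene" or "top"; returns a dict with "frame" (480x640x3 uint8, red, green, blue), "camera_matrix" (3x3 intrinsics, pixels), "k1" (the pictures are not rectified: a ray, as slopes to the right and down, at radius r is drawn at 1 + k1 r^2 times it, then the intrinsics apply), "eye" and "rotation" of the camera in the world. Camera axes: x right, y down, z forward; pixel columns grow to the right and rows downward; lengths in m; the calibration is good to about 2 mm. A picture is of the moment at which its call begins. There is no depth.
- r.finish_job(): hands the job in, once; it reports no verdict.
The state is a dict: "time_s": time; "joints": joint angles; "joint_velocities": joint speeds; "effort": joint torques, N m; "tcp_pos": TCP position; "ee_rot": TCP orientation; "wrist_force": force on the tool from outside, world axes, zero at the start; "moment": the same for the moment, N m; "gripper_width": opening from 0.0 (shut) to 1.0 (fully open).
Only numpy, scipy, OpenCV 4.12 (cv2) and the standard library are available. Lean on these libraries where they do the work, as an engineer would, in place of code of your own. Each camera call takes 0.05 s, during which the arm holds its last target.

## Working session

There is one attempt and no reset: what is moved stays moved. The work goes in short steps, Python scripts to look and compute and a tool call to move; the robot and the scene stay as the last step left them, time stands still between calls to the robot, and variables do not carry over. Pictures are saved under pics/ and viewed, and the job is handed in when it is done.

Besides the shell and the picture viewer there is one more tool, called after "Call:" in YAML: its name, and indented under it one key for each argument. servo_tool: Moves the arm, as the interface text tells. Its arguments: {"type":"object","properties":{"deltas":{"type":"array"},"gripper":{"type":"number"}},"required":["deltas"]}

```bash
mkdir -p pics; python3 - <<'E'
from station import sense, optics, r
import cv2
s=sense(); print(s['time_s'],s['tcp_pos'],s['ee_rot'],s['gripper_width'],r.grasp_offset)
for n in('scene','top'):
    c=optics.capture(n); cv2.imwrite(f'pics/{n}0.png',c['frame'][:,:,::-1]); print(n,c['camera_matrix'],c['k1'],c['eye'],c['rotation'])
E
```

```text
0.0 [ 0.24992898 -0.57216     0.22143398] [[-9.16472808e-01 -4.00095752e-01 -9.90784096e-04]
 [-4.00096968e-01  9.16470544e-01  2.03893373e-03]
 [ 9.22557147e-05  2.26503704e-03 -9.99997431e-01]] 0.9977044276915885 0.0187
scene [[458.21797186   0.         327.31729871]
 [  0.         458.21797186 241.43430908]
 [  0.           0.           1.        ]] -0.1177999916404668 [ 0.8836079  -0.41958688  0.97981992] [[ 0.762062    0.55742763 -0.32944794]
 [ 0.64740612 -0.66479879  0.37270349]
 [-0.01126137 -0.49730978 -0.86749995]]
top [[605.92070311   0.         321.08255232]
 [  0.         605.92070311 239.66498254]
 [  0.           0.           1.        ]] -0.11281561729882028 [ 0.28435739 -0.01527502  1.16051786] [[ 0.05353398 -0.97394183  0.22038926]
 [-0.99856009 -0.05145258  0.01517803]
 [-0.00344293 -0.22088446 -0.9752939 ]]
```

View pics/scene0.png

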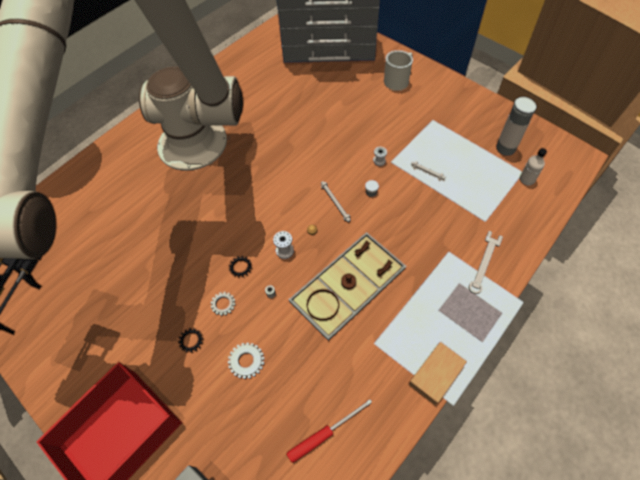

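View pics/top0.png

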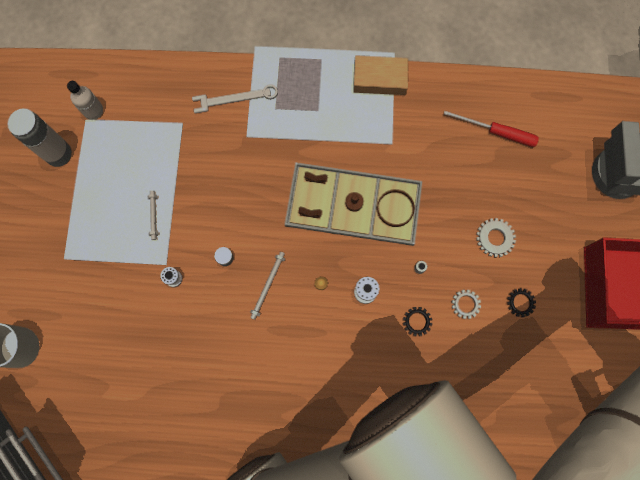

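The top view shows the long axle from (254,316) to (281,255), the tall hub at (367,290) and the small silver sprocket at (466,304). The black look-alikes are at (418,321) and (521,302). In the caddy the cradle is on the left at (313,195), the post at (354,202) and the cup at (396,208). The short axle is at (153,215), the short hub at (171,276) and the large sprocket at (497,237). I'll zoom in to get exact pixels.

```bash
cat > h.py <<'E'
import numpy as np, cv2
from station import sense, optics, r
def cap(n):
    return optics.capture(n)
def p2w(c,uv,z):
    uv=np.atleast_2d(np.array(uv,float)); K=c['camera_matrix']
    d=(uv-[K[0,2],K[1,2]])/[K[0,0],K[1,1]]
    x=d.copy()
    for _ in range(30):
        x=d/(1+c['k1']*(x**2).sum(1,keepdims=True))
    ray=np.c_[x,np.ones(len(x))]@c['rotation'].T
    t=(z-c['eye'][2])/ray[:,2]
    return (c['eye']+t[:,None]*ray)[:,:2]
def w2p(c,P):
    P=np.atleast_2d(np.array(P,float)); q=(P-c['eye'])@c['rotation']
    x=q[:,:2]/q[:,2:]; x=x*(1+c['k1']*(x**2).sum(1,keepdims=True))
    K=c['camera_matrix']; return x*[K[0,0],K[1,1]]+[K[0,2],K[1,2]]
def crop(c,x0,y0,x1,y1,s,name,pts=None):
    im=cv2.resize(c['frame'][y0:y1,x0:x1,::-1],None,fx=s,fy=s,interpolation=cv2.INTER_CUBIC)
    if pts is not None:
        for p in pts:
            cv2.circle(im,(int((p[0]-x0+.5)*s),int((p[1]-y0+.5)*s)),2,(0,0,255),-1)
    cv2.imwrite(name,im)
E
python3 - <<'E'
from h import *
c=cap('top')
crop(c,240,150,500,345,3,'pics/topA.png')
c=cap('scene')
crop(c,200,170,420,390,2.7,'pics/sceneA.png')
E
```

```text
(no output)
```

View pics/topA.png

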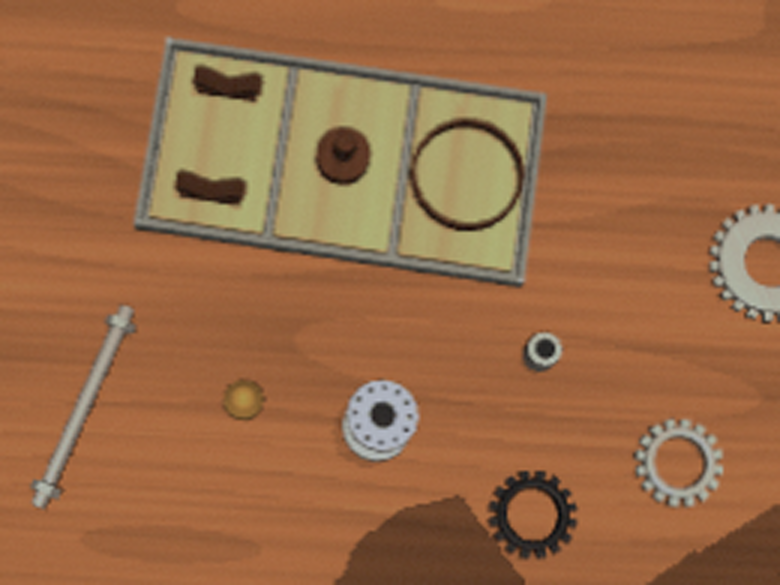

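View pics/sceneA.png

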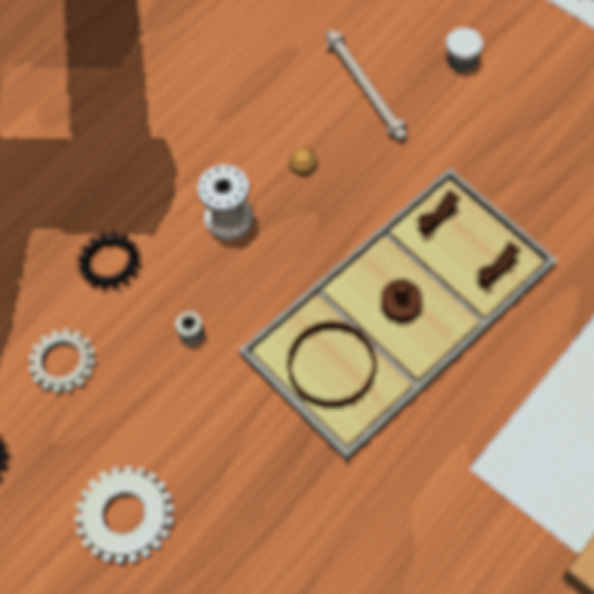

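```bash
python3 - <<'E'
from h import *
data={'top':(cap('top'),240,150,3,dict(rim=[(169,39),(545,95),(522,285),(136,228)],ax=[(126,307),(41,507)],hub=[(382,415)],spr=[(679,463)],pin=[(345,146)],cup=[(467,174)])),
'scene':(cap('scene'),200,170,2.7,dict(rim=[(555,262),(347,457),(243,350),(450,174)],ax=[(403,137),(333,34)],hub=[(222,187)],spr=[(62,360)],pin=[(402,295)],cup=[(332,364)]))}
zs=dict(rim=.014,ax=.0085,hub=.06,spr=.010,pin=.052,cup=.026)
for n,(c,x0,y0,s,d) in data.items():
    for k,v in d.items():
        uv=[(x0+(a+.5)/s-.5,y0+(b+.5)/s-.5) for a,b in v]
        w=p2w(c,uv,zs[k]); print(n,k,w.round(4).tolist())
        if len(w)==2: dd=w[0]-w[1]; print('  mid',w.mean(0),np.hypot(*dd),np.degrees(np.arctan2(dd[1],dd[0])))
        if len(w)==4:
            print('  mid',w.mean(0), [np.hypot(*(w[i]-w[(i+1)%4])).round(4) for i in range(4)])
            e=w[0]+w[3]-w[1]-w[2]; print('  y',np.degrees(np.arctan2(e[1],e[0])))
            e=w[0]+w[1]-w[2]-w[3]; print('  x',np.degrees(np.arctan2(e[1],e[0])))
E
```

```text
top rim [[0.6986, 0.0612], [0.6729, -0.1903], [0.543, -0.1774], [0.5677, 0.0744]]
  mid [ 0.62053844 -0.05804128] [np.float64(0.2528), np.float64(0.1305), np.float64(0.253), np.float64(0.1316)]
  y 84.27200997528676
  x -5.731137363245197
top ax [[0.5161, 0.0778], [0.3842, 0.123]]
  mid [0.45014396 0.10038109] 0.13947850583712593 -18.913553188885576
top hub [[0.4469, -0.087]]
top spr [[0.4329, -0.2812]]
top pin [[0.6189, -0.0576]]
top cup [[0.6121, -0.1385]]
scene rim [[0.7022, 0.0611], [0.6766, -0.1898], [0.5495, -0.1752], [0.5768, 0.0726]]
  mid [ 0.62627397 -0.05784176] [np.float64(0.2522), np.float64(0.128), np.float64(0.2493), np.float64(0.1259)]
  y 83.94655740709584
  x -5.895155407855059
scene ax [[0.517, 0.0789], [0.3893, 0.1279]]
  mid [0.45311702 0.10337912] 0.13678661351027482 -20.972844657868176
scene hub [[0.449, -0.0872]]
scene spr [[0.4369, -0.2808]]
scene pin [[0.63, -0.064]]
scene cup [[0.6183, -0.14]]
```

Call:
servo_tool:
  deltas:
    - {"slide": [0,0,0],"spin": -1}
    - {"slide": [0,0,0],"spin": -1}
    - {"slide": [0,0,0],"spin": -1}
    - {"slide": [0,0,0],"spin": -1}
    - {"slide": [0,0,0],"spin": -1}
    - {"slide": [0,0,0],"spin": -1}
    - {"slide": [0,0,0],"spin": -1}
    - {"slide": [0,0,0],"spin": -0.6}
  gripper: 0

```text
time_s: 1.1
tcp_pos: [0.2498, -0.5719, 0.2211]
ee_rot: [[-0.054, -0.999, -0.001], [-0.999, 0.054, 0.003], [-0.003, 0.001, -1.0]]
wrist_force: [-0.6, -0.1, -0.5]
gripper_width: 1.0
```

```bash
cat >> h.py <<'E'
def to(x,y,z,jaw):
    s=sense(); R=np.array(s['ee_rot']); p=np.array(s['tcp_pos'])
    a=np.degrees(np.arctan2(R[1,1],R[0,1])); d=(jaw-a+90)%180-90
    print('t',s['time_s'],'p',p.round(4),'jaw',round(a,2),'w',round(s['gripper_width'],3),'F',np.round(s['wrist_force'],1),'j',np.round(s['joints'],0))
    print('slide units',((R.T@(np.array([x,y,z])-p))/.025).round(2),'spin units',round(-d/8,2),'tilt',R[:,2].round(4))
E
python3 -c "
from h import *; to(.434,-.281,.1,174.2)"
```

```text
t 1.1 p [ 0.2498 -0.5719  0.2211] jaw 176.88 w 1.0 F [-0.6 -0.1 -0.5] j [-52.  22.   0.  -0. -68.  48.]
slide units [-12.01  -6.73   4.87] spin units 0.34 tilt [-0.0012  0.0028 -1.    ]
```

Call:
servo_tool:
  deltas:
    - {"slide": [-1,-0.56,0.4],"spin": 0.3}
    - {"slide": [-1,-0.56,0.4],"spin": 0}
    - {"slide": [-1,-0.56,0.4],"spin": 0}
    - {"slide": [-1,-0.56,0.4],"spin": 0}
    - {"slide": [-1,-0.56,0.4],"spin": 0}
    - {"slide": [-1,-0.56,0.4],"spin": 0}
    - {"slide": [-1,-0.56,0.4],"spin": 0}
    - {"slide": [-1,-0.56,0.4],"spin": 0}
    - {"slide": [-1,-0.56,0.4],"spin": 0}
    - {"slide": [-1,-0.56,0.4],"spin": 0}

```text
time_s: 2.1
tcp_pos: [0.4171, -0.3312, 0.1191]
ee_rot: [[-0.103, -0.995, 0.003], [-0.995, 0.103, -0.002], [0.002, -0.003, -1.0]]
wrist_force: [-0.6, 0.2, -1.0]
gripper_width: 1.001
```

```bash
python3 -c "
from h import *; to(.434,-.281,.1,174.2)"
```

```text
t 2.1 p [ 0.4171 -0.3312  0.1191] jaw 174.09 w 1.001 F [-0.6  0.2 -1. ] j [-21.  19. -21.   0. -50.  15.]
slide units [-2.07 -0.46  0.76] spin units -0.01 tilt [ 0.0025 -0.0018 -1.    ]
```

Call:
servo_tool:
  deltas:
    - {"slide": [-0.9,-0.25,0.4],"spin": 0}
    - {"slide": [-0.8,-0.2,0.3],"spin": 0}
    - {"slide": [-0.4,0,0],"spin": 0}
    - {"slide": [0,0,0],"spin": 0}

```text
time_s: 2.5
tcp_pos: [0.4356, -0.2756, 0.1001]
ee_rot: [[-0.098, -0.995, 0.001], [-0.995, 0.098, -0.001], [0.001, -0.001, -1.0]]
wrist_force: [0.4, 0.2, 0.0]
gripper_width: 1.001
```

```bash
python3 - <<'E'
from h import *; to(.434,-.281,.1,174.2)
c=cap('scene');crop(c,160,220,320,380,4,'pics/s1.png')
c=cap('top');crop(c,390,220,550,340,5,'pics/t1.png')
E
```

```text
t 2.5 p [ 0.4356 -0.2756  0.1001] jaw 174.38 w 1.001 F [0.4 0.2 0. ] j [-14.  19. -24.   0. -47.   9.]
slide units [0.22 0.04 0.  ] spin units 0.02 tilt [ 0.001  -0.0014 -1.    ]
```

View pics/s1.png

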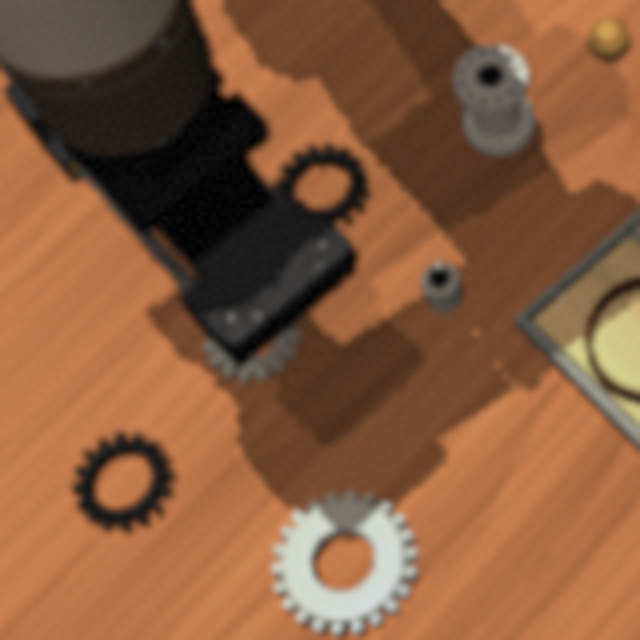

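View pics/t1.png

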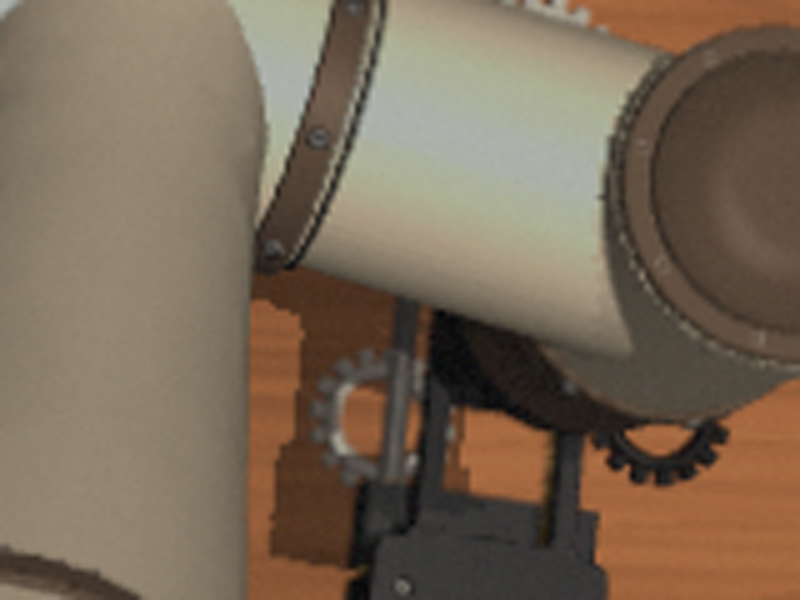

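The scene view shows the jaws over the small sprocket at about (250,350) in the crop, and both black rings are clear of the fingers. I'm going down.

Call:
servo_tool:
  deltas:
    - {"slide": [0.2,0,0.9],"spin": 0}
    - {"slide": [0,0,0.9],"spin": 0}
    - {"slide": [0,0,0.9],"spin": 0}
    - {"slide": [0,0,0.5],"spin": 0}
    - {"slide": [0,0,0.3],"spin": 0}
    - {"slide": [0,0,0],"spin": 0}

```text
time_s: 3.2
tcp_pos: [0.4373, -0.2891, 0.0141]
ee_rot: [[-0.107, -0.994, 0.012], [-0.994, 0.107, -0.006], [0.005, -0.012, -1.0]]
wrist_force: [-0.3, 0.3, 0.7]
gripper_width: 0.996
```

```bash
python3 - <<'E'
from h import *; to(.435,-.281,.004,174.2)
c=cap('scene');crop(c,160,220,320,380,4,'pics/s2.png')
E
```

```text
t 3.2 p [ 0.4373 -0.2891  0.0141] jaw 173.87 w 0.996 F [-0.3  0.3  0.7] j [-16.  27. -28.   0. -34.   9.]
slide units [-0.31  0.13  0.4 ] spin units -0.04 tilt [ 0.0119 -0.0061 -0.9999]
```

View pics/s2.png

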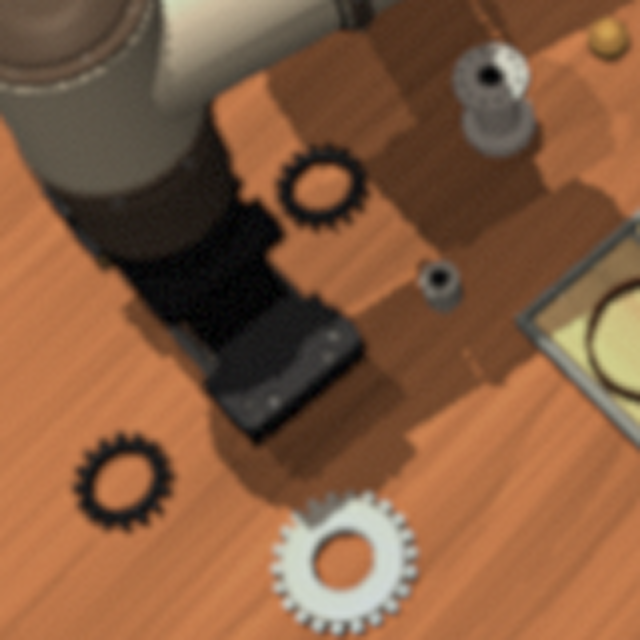

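The fingers now straddle the sprocket. I'll correct sideways, go to z=4 mm and close.

Call:
servo_tool:
  deltas:
    - {"slide": [-0.3,0.1,0.2],"spin": 0}
    - {"slide": [0,0,0.1],"spin": 0}
    - {"slide": [0,0,0],"spin": 0}

```text
time_s: 3.55
tcp_pos: [0.4374, -0.2819, 0.0087]
ee_rot: [[-0.107, -0.994, 0.017], [-0.994, 0.107, -0.008], [0.006, -0.018, -1.0]]
wrist_force: [0.6, 0.3, -0.3]
gripper_width: 1.0
```

```bash
python3 - <<'E'
from h import *; to(.435,-.281,.004,174.2)
E
```

```text
t 3.55 p [ 0.4374 -0.2819  0.0087] jaw 173.87 w 1.0 F [ 0.6  0.3 -0.3] j [-15.  27. -30.   0. -33.   8.]
slide units [-0.03  0.1   0.18] spin units -0.04 tilt [ 0.0174 -0.0081 -0.9998]
```

Call:
servo_tool:
  deltas:
    - {"slide": [0,0.1,0.25],"spin": 0}
    - {"slide": [0,0,0],"spin": 0}
    - {"slide": [0,0,0],"spin": 0}

```text
time_s: 3.85
tcp_pos: [0.4354, -0.2815, 0.0026]
ee_rot: [[-0.106, -0.994, 0.019], [-0.994, 0.106, -0.009], [0.006, -0.02, -1.0]]
wrist_force: [0.0, -1.0, 0.5]
gripper_width: 1.002
```

Call:
servo_tool:
  deltas:
    - {"slide": [0,0,0],"spin": 0}
    - {"slide": [0,0,0],"spin": 0}
    - {"slide": [0,0,0],"spin": 0}
    - {"slide": [0,0,0],"spin": 0}
    - {"slide": [0,0,0],"spin": 0}
    - {"slide": [0,0,0],"spin": 0}
    - {"slide": [0,0,0],"spin": 0}
    - {"slide": [0,0,0],"spin": 0}
  gripper: 140

```text
time_s: 4.65
tcp_pos: [0.4356, -0.2815, 0.0028]
ee_rot: [[-0.106, -0.994, 0.019], [-0.994, 0.106, -0.009], [0.007, -0.02, -1.0]]
wrist_force: [0.3, -0.4, -0.0]
gripper_width: 0.621
```

```bash
python3 - <<'E'
from h import *; to(.435,-.281,.004,174.2)
E
```

```text
t 4.65 p [ 0.4356 -0.2815  0.0028] jaw 173.91 w 0.621 F [ 0.3 -0.4 -0. ] j [-15.  27. -30.   0. -32.   8.]
slide units [-0.02  0.02 -0.05] spin units -0.04 tilt [ 0.0193 -0.0086 -0.9998]
```

Call:
servo_tool:
  deltas:
    - {"slide": [0,0,-0.4],"spin": 0}
    - {"slide": [0,0,-1],"spin": 0}
    - {"slide": [0,0,-1],"spin": 0}
    - {"slide": [0,0,-1],"spin": 0}
    - {"slide": [0,0,-0.8],"spin": 0}
    - {"slide": [0,0,0],"spin": 0}

```text
time_s: 5.25
tcp_pos: [0.4322, -0.2803, 0.1131]
ee_rot: [[-0.107, -0.994, 0.016], [-0.994, 0.106, -0.008], [0.006, -0.017, -1.0]]
wrist_force: [-0.2, -0.3, -1.0]
gripper_width: 0.624
```

```bash
python3 - <<'E'
from h import *; to(.622,-.058,.1,174.2)
E
```

```text
t 5.25 p [ 0.4322 -0.2803  0.1131] jaw 173.89 w 0.624 F [-0.2 -0.3 -1. ] j [-15.  17. -24.   0. -47.   8.]
slide units [-9.65 -6.59  0.58] spin units -0.04 tilt [ 0.0163 -0.0077 -0.9998]
```

Call:
servo_tool:
  deltas:
    - {"slide": [-0.5,-0.4,0],"spin": 0}
    - {"slide": [-1,-0.68,0],"spin": 0}
    - {"slide": [-1,-0.68,0],"spin": 0}
    - {"slide": [-1,-0.68,0],"spin": 0}
    - {"slide": [-1,-0.68,0],"spin": 0}
    - {"slide": [-1,-0.68,0],"spin": 0}
    - {"slide": [-1,-0.68,0],"spin": 0}
    - {"slide": [-1,-0.68,0],"spin": 0}
    - {"slide": [-0.8,-0.6,0],"spin": 0}
    - {"slide": [-0.4,-0.3,0],"spin": 0}

```text
time_s: 6.25
tcp_pos: [0.6087, -0.0665, 0.1025]
ee_rot: [[-0.11, -0.994, -0.001], [-0.994, 0.11, -0.005], [0.005, 0.001, -1.0]]
wrist_force: [-0.5, 0.1, -1.8]
gripper_width: 0.62
```

```bash
python3 - <<'E'
from h import *; to(.622,-.058,.1,174.2)
E
```

```text
t 6.25 p [ 0.6087 -0.0665  0.1025] jaw 173.68 w 0.62 F [-0.5  0.1 -1.8] j [  9.  27. -10.   0. -53. -16.]
slide units [-0.4  -0.49  0.1 ] spin units -0.07 tilt [-0.0013 -0.0054 -1.    ]
```

Call:
servo_tool:
  deltas:
    - {"slide": [-0.2,-0.4,0.2],"spin": 0}
    - {"slide": [0,0,0],"spin": 0}
    - {"slide": [0,0,0],"spin": 0}

```text
time_s: 6.55
tcp_pos: [0.6189, -0.0612, 0.0939]
ee_rot: [[-0.109, -0.994, -0.007], [-0.994, 0.109, -0.006], [0.006, 0.006, -1.0]]
wrist_force: [-0.6, -0.0, -1.3]
gripper_width: 0.62
```

```bash
python3 - <<'E'
from h import *; to(.622,-.058,.1,174.2)
c=cap('scene');crop(c,270,190,430,350,4,'pics/s3.png')
c=cap('top');crop(c,270,150,430,270,5,'pics/t3.png')
E
```

```text
t 6.55 p [ 0.6189 -0.0612  0.0939] jaw 173.76 w 0.62 F [-0.6 -0.  -1.3] j [  9.  28.  -9.   0. -53. -16.]
slide units [-0.14 -0.11 -0.25] spin units -0.06 tilt [-0.0069 -0.0057 -1.    ]
```

View pics/s3.png

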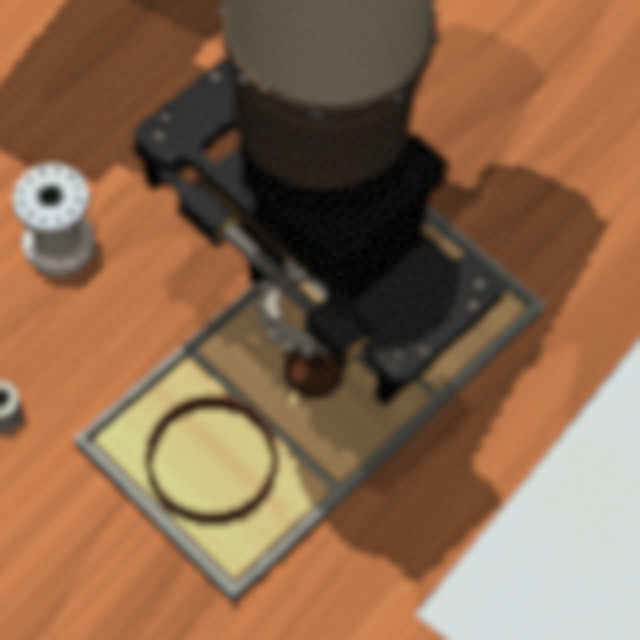

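View pics/t3.png

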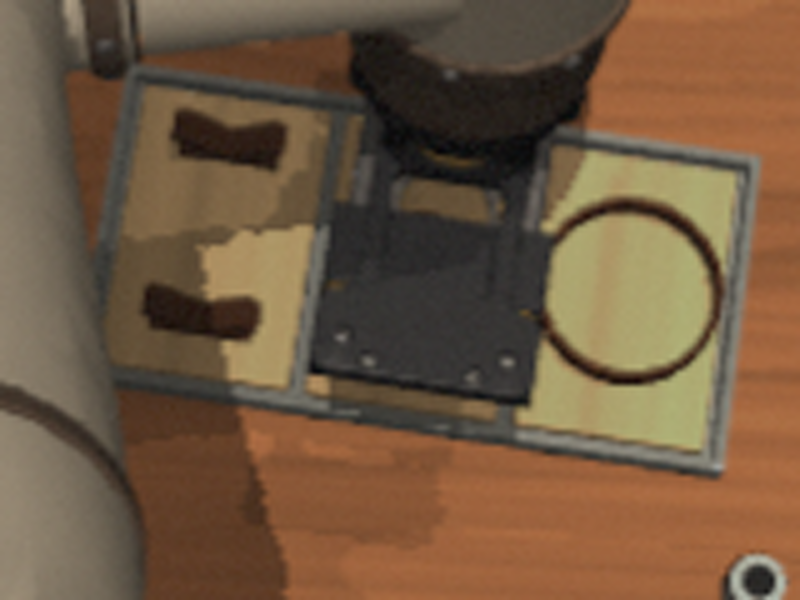

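The sprocket hangs above the post. It shows just up-left of the post in the scene view because it is higher. The caddy is clear, so I'm lowering to just above the pin.

Call:
servo_tool:
  deltas:
    - {"slide": [-0.12,-0.1,0.5],"spin": 0}
    - {"slide": [0,0,0.5],"spin": 0}
    - {"slide": [0,0,0],"spin": 0}
    - {"slide": [0,0,0],"spin": 0}

```text
time_s: 7.05
tcp_pos: [0.6201, -0.0608, 0.0673]
ee_rot: [[-0.112, -0.994, -0.007], [-0.994, 0.112, -0.005], [0.006, 0.006, -1.0]]
wrist_force: [0.0, 1.2, -0.0]
gripper_width: 0.625
```

```bash
python3 - <<'E'
from h import *; to(.622,-.058,.029,174.2)
c=cap('scene');crop(c,270,190,430,350,4,'pics/s4.png')
E
```

```text
t 7.05 p [ 0.6201 -0.0608  0.0673] jaw 173.54 w 0.625 F [ 0.   1.2 -0. ] j [  9.  30. -11.   0. -50. -16.]
slide units [-0.13 -0.07  1.53] spin units -0.08 tilt [-0.007  -0.0055 -1.    ]
```

View pics/s4.png

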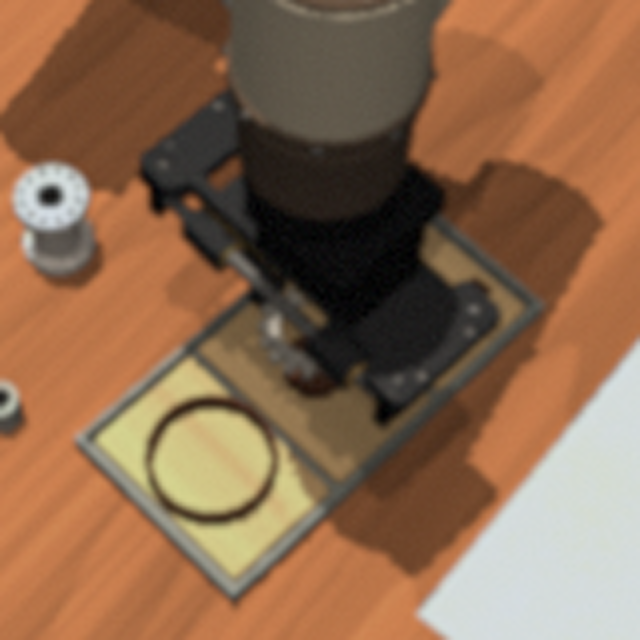

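Call:
servo_tool:
  deltas:
    - {"slide": [-0.15,-0.05,0.35],"spin": 0}
    - {"slide": [0,0,0.35],"spin": 0}
    - {"slide": [0,0,0],"spin": 0}
    - {"slide": [0,0,0],"spin": 0}

```text
time_s: 7.5
tcp_pos: [0.6218, -0.0569, 0.0485]
ee_rot: [[-0.112, -0.994, -0.007], [-0.994, 0.112, -0.005], [0.006, 0.006, -1.0]]
wrist_force: [-0.3, 0.1, -1.9]
gripper_width: 0.625
```

```bash
python3 - <<'E'
from h import *; to(.622,-.058,.029,174.2)
c=cap('scene');crop(c,270,190,430,350,4,'pics/s5.png')
E
```

```text
t 7.5 p [ 0.6218 -0.0569  0.0485] jaw 173.54 w 0.625 F [-0.3  0.1 -1.9] j [ 10.  32. -11.   0. -47. -16.]
slide units [ 0.04 -0.02  0.78] spin units -0.08 tilt [-0.0067 -0.0053 -1.    ]
```

View pics/s5.png

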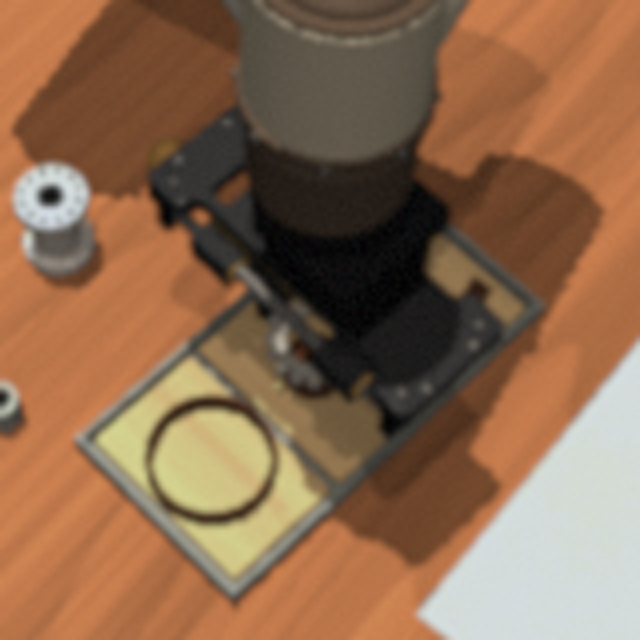

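The pin shows brown inside the ring at about (302,348) and there is no contact force, so it's threaded. Lowering onto the seat.

Call:
servo_tool:
  deltas:
    - {"slide": [0,0,0.3],"spin": 0}
    - {"slide": [0,0,0.3],"spin": 0}
    - {"slide": [0,0,0],"spin": 0}
    - {"slide": [0,0,0],"spin": 0}

```text
time_s: 7.95
tcp_pos: [0.6217, -0.057, 0.0324]
ee_rot: [[-0.113, -0.994, -0.006], [-0.994, 0.113, -0.005], [0.006, 0.006, -1.0]]
wrist_force: [0.6, 0.6, -1.2]
gripper_width: 0.621
```

```bash
python3 - <<'E'
from h import *; to(.622,-.058,.029,174.2)
E
```

```text
t 7.95 p [ 0.6217 -0.057   0.0324] jaw 173.53 w 0.621 F [ 0.6  0.6 -1.2] j [ 10.  33. -12.   0. -46. -16.]
slide units [ 0.04 -0.02  0.14] spin units -0.08 tilt [-0.0063 -0.0052 -1.    ]
```

Call:
servo_tool:
  deltas:
    - {"slide": [0,0,0.13],"spin": 0}
    - {"slide": [0,0,0],"spin": 0}
    - {"slide": [0,0,0],"spin": 0}

```text
time_s: 8.25
tcp_pos: [0.6222, -0.0569, 0.0294]
ee_rot: [[-0.112, -0.994, -0.005], [-0.994, 0.112, -0.005], [0.006, 0.004, -1.0]]
wrist_force: [-0.4, 0.2, -1.0]
gripper_width: 0.62
```

```bash
python3 - <<'E'
from h import *; to(.622,-.058,.029,174.2)
E
```

```text
t 8.25 p [ 0.6222 -0.0569  0.0294] jaw 173.55 w 0.62 F [-0.4  0.2 -1. ] j [ 10.  33. -12.   0. -45. -16.]
slide units [0.04 0.   0.02] spin units -0.08 tilt [-0.0051 -0.0051 -1.    ]
```

Call:
servo_tool:
  deltas:
    - {"slide": [0,0,0],"spin": 0}
    - {"slide": [0,0,0],"spin": 0}
    - {"slide": [0,0,0],"spin": 0}
    - {"slide": [0,0,0],"spin": 0}
    - {"slide": [0,0,0],"spin": 0}
  gripper: 30

```text
time_s: 8.75
tcp_pos: [0.623, -0.057, 0.0305]
ee_rot: [[-0.112, -0.994, -0.003], [-0.994, 0.112, -0.005], [0.005, 0.002, -1.0]]
wrist_force: [-0.2, 1.2, -0.7]
gripper_width: 0.875
```

Call:
servo_tool:
  deltas:
    - {"slide": [0,0,-0.5],"spin": 0}
    - {"slide": [0,0,-1],"spin": 0}
    - {"slide": [0,0,-1],"spin": 0}
    - {"slide": [0,0,-0.8],"spin": 0}
    - {"slide": [0,0,-0.3],"spin": 0}
    - {"slide": [0,0,0],"spin": 0}
  gripper: 0

```text
time_s: 9.35
tcp_pos: [0.6237, -0.0567, 0.1274]
ee_rot: [[-0.112, -0.994, -0.001], [-0.994, 0.112, -0.006], [0.006, 0.001, -1.0]]
wrist_force: [0.3, -0.2, 0.3]
gripper_width: 1.001
```

```bash
python3 - <<'E'
from h import *; to(.4515,.1015,.12,70.2)
c=cap('scene');crop(c,270,190,430,350,4,'pics/s6.png')
E
```

```text
t 9.35 p [ 0.6237 -0.0567  0.1274] jaw 173.58 w 1.001 F [ 0.3 -0.2  0.3] j [ 10.  27.  -7.   0. -57. -16.]
slide units [-5.52  7.55  0.27] spin units -9.58 tilt [-0.0013 -0.0056 -1.    ]
```

View pics/s6.png

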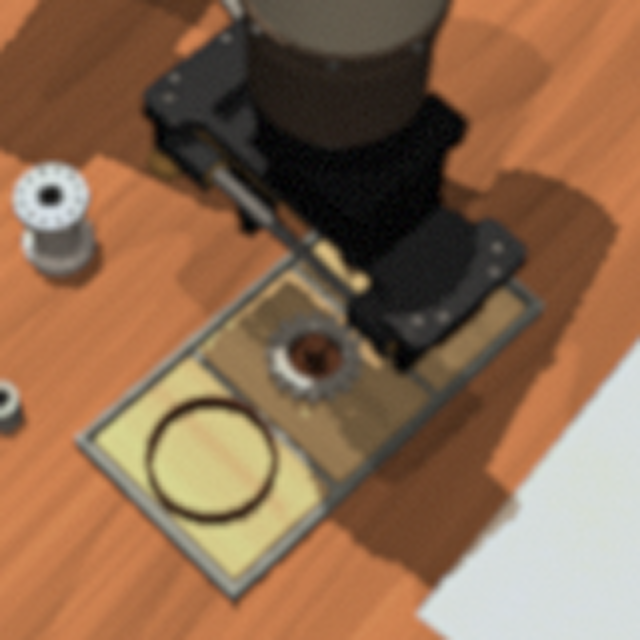

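The sprocket is seated on the post with the pin in its hole at about (315,352). Next is the axle.

Call:
servo_tool:
  deltas:
    - {"slide": [-0.4,0.5,0],"spin": 0}
    - {"slide": [-0.7,0.95,0],"spin": 0}
    - {"slide": [-0.7,0.95,0],"spin": 0}
    - {"slide": [-0.7,0.95,0],"spin": 0}
    - {"slide": [-0.7,0.95,0],"spin": 0}
    - {"slide": [-0.7,0.95,0],"spin": 0}
    - {"slide": [-0.7,0.95,0],"spin": 0}
    - {"slide": [-0.5,0.8,0],"spin": 0}
    - {"slide": [-0.2,0.3,0],"spin": 0}

```text
time_s: 10.3
tcp_pos: [0.4453, 0.0972, 0.116]
ee_rot: [[-0.118, -0.993, -0.022], [-0.993, 0.118, -0.012], [0.014, 0.02, -1.0]]
wrist_force: [-0.3, 0.1, -0.0]
gripper_width: 1.001
```

Call:
servo_tool:
  deltas:
    - {"slide": [0,0,0],"spin": -1}
    - {"slide": [0,0,0],"spin": -1}
    - {"slide": [0,0,0],"spin": -1}
    - {"slide": [0,0,0],"spin": -1}
    - {"slide": [0,0,0],"spin": -1}
    - {"slide": [0,0,0],"spin": -1}
    - {"slide": [0,0,0],"spin": -1}
    - {"slide": [0,0,0],"spin": -1}
    - {"slide": [0,0,0],"spin": -1}
    - {"slide": [0,0,0],"spin": -0.4}

```text
time_s: 11.3
tcp_pos: [0.4426, 0.0945, 0.1089]
ee_rot: [[0.948, -0.315, -0.035], [-0.316, -0.948, -0.02], [-0.027, 0.03, -0.999]]
wrist_force: [0.2, 0.6, -0.4]
gripper_width: 0.998
```

```bash
python3 - <<'E'
from h import *
c=cap('scene');crop(c,270,130,400,260,4,'pics/s7.png')
c=cap('top');crop(c,220,220,380,340,5,'pics/t7.png')
to(.4515,.1015,.1,70.2)
E
```

```text
t 11.4 p [0.4425 0.0945 0.1089] jaw -108.63 w 0.999 F [-0.8 -0.3 -0.1] j [ 33.  14. -30.  -0. -48.  39.]
slide units [ 0.26 -0.39  0.34] spin units 0.15 tilt [-0.0348 -0.0197 -0.9992]
```

View pics/s7.png

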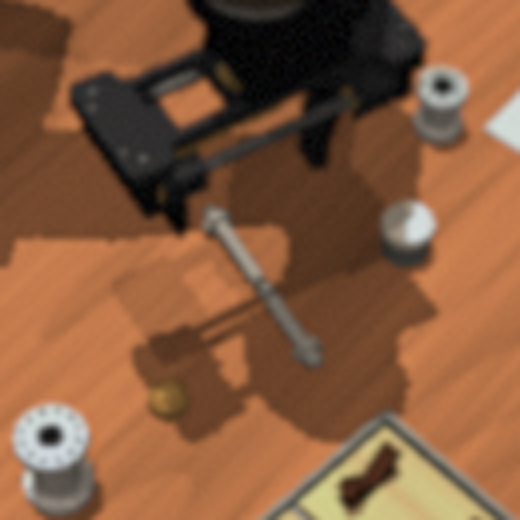

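View pics/t7.png

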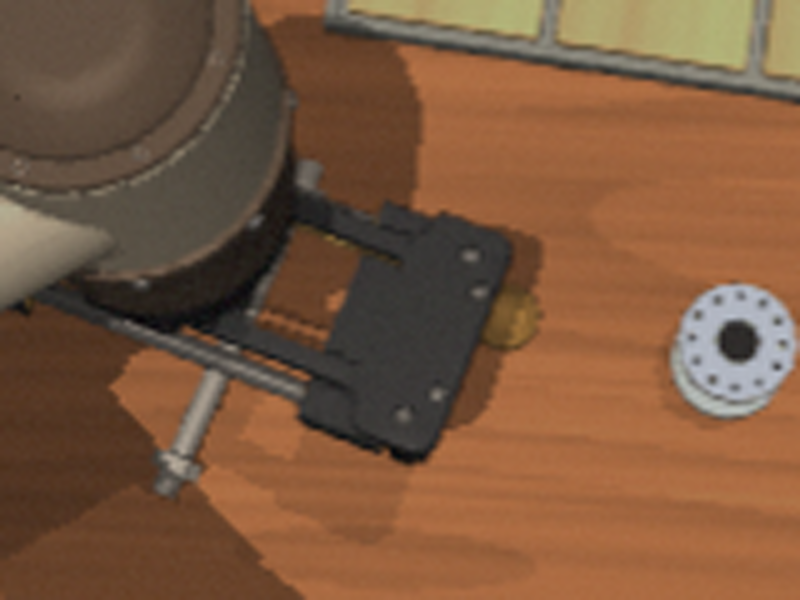

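The fingers straddle the axle crosswise, and the ball at (515,320) in the crop is outside them. I'll refine the position and go down.

Call:
servo_tool:
  deltas:
    - {"slide": [0.25,-0.4,0.2],"spin": 0.1}
    - {"slide": [0,0,0.9],"spin": 0}
    - {"slide": [0,0,0.9],"spin": 0}
    - {"slide": [0,0,0.6],"spin": 0}
    - {"slide": [0,0,0.2],"spin": 0}
    - {"slide": [0,0,0],"spin": 0}

```text
time_s: 12.0
tcp_pos: [0.4539, 0.1028, 0.034]
ee_rot: [[0.939, -0.342, -0.033], [-0.343, -0.939, -0.02], [-0.024, 0.03, -0.999]]
wrist_force: [0.3, -0.1, 1.0]
gripper_width: 1.002
```

```bash
python3 - <<'E'
from h import *
to(.4515,.102,.003,70.5)
c=cap('scene');crop(c,270,130,400,260,4,'pics/s8.png')
E
```

```text
t 12.0 p [0.4539 0.1028 0.034 ] jaw -110.04 w 1.002 F [ 0.3 -0.1  1. ] j [ 33.  22. -33.  -0. -37.  37.]
slide units [-0.05  0.03  1.24] spin units -0.07 tilt [-0.0328 -0.0196 -0.9993]
```

View pics/s8.png

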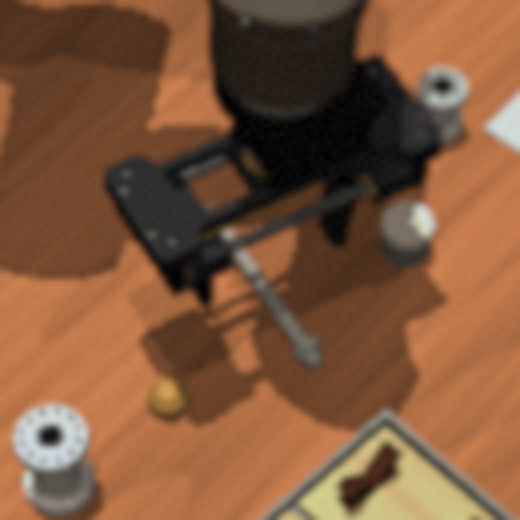

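Call:
servo_tool:
  deltas:
    - {"slide": [0,0,0.5],"spin": 0}
    - {"slide": [0,0,0.5],"spin": 0}
    - {"slide": [0,0,0],"spin": 0}
    - {"slide": [0,0,0],"spin": 0}

```text
time_s: 12.45
tcp_pos: [0.457, 0.1045, 0.0118]
ee_rot: [[0.939, -0.343, -0.025], [-0.343, -0.939, -0.015], [-0.018, 0.023, -1.0]]
wrist_force: [-0.7, -0.3, 0.8]
gripper_width: 0.997
```

```bash
python3 - <<'E'
from h import *
to(.4515,.102,.003,70.5)
E
```

```text
t 12.45 p [0.457  0.1045 0.0118] jaw -110.06 w 0.997 F [-0.7 -0.3  0.8] j [ 33.  24. -34.  -0. -33.  37.]
slide units [-0.16  0.16  0.36] spin units -0.07 tilt [-0.0249 -0.0155 -0.9996]
```

Call:
servo_tool:
  deltas:
    - {"slide": [-0.2,0.1,0.35],"spin": 0}
    - {"slide": [0,0,0],"spin": 0}
    - {"slide": [0,0,0],"spin": 0}

```text
time_s: 12.75
tcp_pos: [0.452, 0.1045, 0.0044]
ee_rot: [[0.939, -0.343, -0.021], [-0.343, -0.939, -0.013], [-0.015, 0.02, -1.0]]
wrist_force: [0.1, 1.0, 0.3]
gripper_width: 0.999
```

```bash
python3 - <<'E'
from h import *
to(.4515,.102,.003,70.5)
c=cap('scene');crop(c,270,130,400,260,4,'pics/s9.png')
E
```

```text
t 12.75 p [0.452  0.1045 0.0044] jaw -110.07 w 0.999 F [0.1 1.  0.3] j [ 33.  24. -36.  -0. -32.  37.]
slide units [0.02 0.1  0.06] spin units -0.07 tilt [-0.0213 -0.0134 -0.9997]
```

View pics/s9.png

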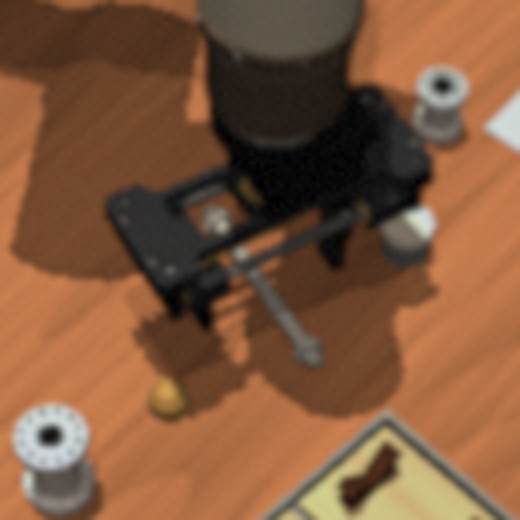

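Call:
servo_tool:
  deltas:
    - {"slide": [0,0,0.06],"spin": -0.05}
    - {"slide": [0,0,0],"spin": 0}

```text
time_s: 13.0
tcp_pos: [0.4519, 0.1044, 0.0031]
ee_rot: [[0.942, -0.336, -0.021], [-0.337, -0.942, -0.013], [-0.016, 0.02, -1.0]]
wrist_force: [0.3, -1.2, 0.4]
gripper_width: 1.001
```

Call:
servo_tool:
  deltas:
    - {"slide": [0,0,0],"spin": 0}
    - {"slide": [0,0,0],"spin": 0}
    - {"slide": [0,0,0],"spin": 0}
    - {"slide": [0,0,0],"spin": 0}
    - {"slide": [0,0,0],"spin": 0}
    - {"slide": [0,0,0],"spin": 0}
    - {"slide": [0,0,0],"spin": 0}
    - {"slide": [0,0,0],"spin": 0}
    - {"slide": [0,0,0],"spin": 0}
    - {"slide": [0,0,0],"spin": 0}
  gripper: 250

```text
time_s: 14.0
tcp_pos: [0.4521, 0.1045, 0.0032]
ee_rot: [[0.942, -0.336, -0.021], [-0.336, -0.942, -0.013], [-0.015, 0.019, -1.0]]
wrist_force: [-1.0, -0.8, 0.3]
gripper_width: 0.171
```

```bash
python3 - <<'E'
from h import *
to(.4515,.102,.003,70.5)
E
```

```text
t 14.0 p [0.4521 0.1045 0.0032] jaw -109.65 w 0.171 F [-1.  -0.8  0.3] j [ 33.  24. -36.  -0. -31.  37.]
slide units [0.01 0.1  0.01] spin units -0.02 tilt [-0.0209 -0.0131 -0.9997]
```

Call:
servo_tool:
  deltas:
    - {"slide": [0,0,0],"spin": 0}
    - {"slide": [0,0,0],"spin": 0}
    - {"slide": [0,0,0],"spin": 0}

```text
time_s: 14.3
tcp_pos: [0.4519, 0.1043, 0.0032]
ee_rot: [[0.941, -0.336, -0.021], [-0.337, -0.942, -0.013], [-0.016, 0.02, -1.0]]
wrist_force: [-0.2, -0.8, -0.4]
gripper_width: 0.102
```

Call:
servo_tool:
  deltas:
    - {"slide": [0,0,-0.3],"spin": 0}
    - {"slide": [0,0,-0.9],"spin": 0}
    - {"slide": [0,0,-0.9],"spin": 0}
    - {"slide": [0,0,-0.5],"spin": 0}
    - {"slide": [0,0,0],"spin": 0}

```text
time_s: 14.8
tcp_pos: [0.4528, 0.105, 0.0711]
ee_rot: [[0.941, -0.336, -0.023], [-0.337, -0.941, -0.014], [-0.017, 0.021, -1.0]]
wrist_force: [-0.1, 0.6, -0.8]
gripper_width: 0.103
```

```bash
python3 - <<'E'
from h import *
to(.630,.024,.08,84.2)
c=cap('scene');crop(c,270,130,400,260,4,'pics/s10.png')
c=cap('top');crop(c,220,220,380,340,5,'pics/t10.png')
E
```

```text
t 14.8 p [0.4528 0.105  0.0711] jaw -109.66 w 0.103 F [-0.1  0.6 -0.8] j [ 33.  18. -32.  -0. -42.  37.]
slide units [ 7.76  0.67 -0.47] spin units -1.73 tilt [-0.023  -0.0143 -0.9996]
```

View pics/s10.png

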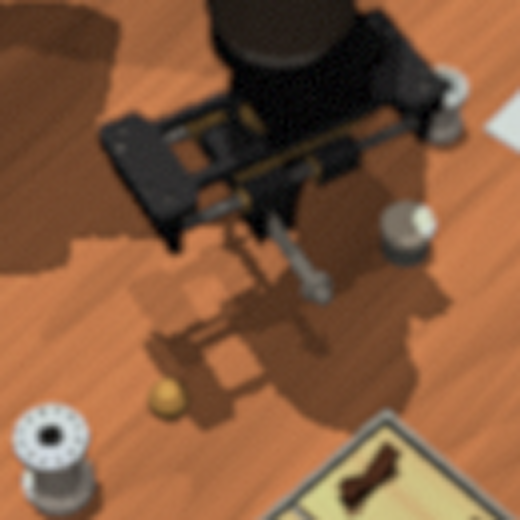

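View pics/t10.png

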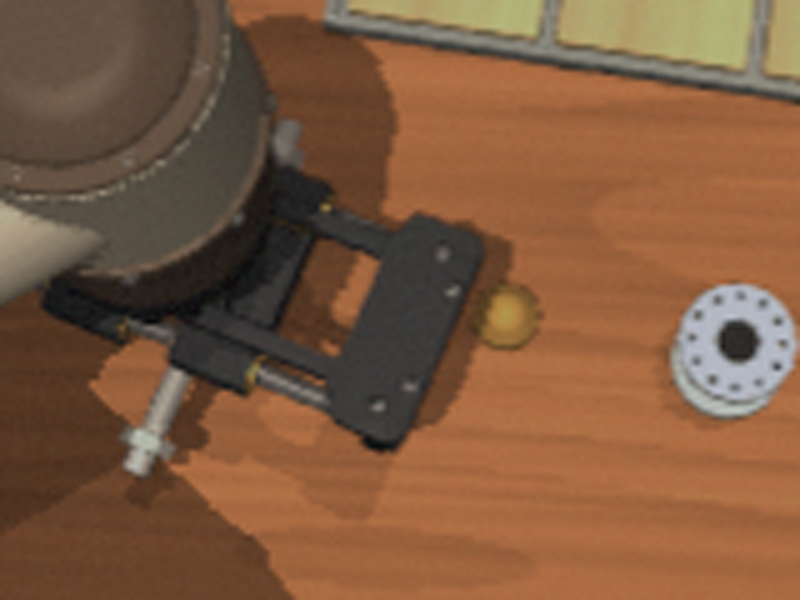

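```bash
python3 - <<'E'
from h import *
c=cap('top')
a=p2w(c,[(247.2,313.2),(277.8,244.4)],.0765); print(a,a.mean(0),np.hypot(*(a[0]-a[1])), np.degrees(np.arctan2(*(a[1]-a[0])[::-1])))
# cradle centre from notch pixels & post check
uv=[(240+(X+.5)/3-.5,150+(Y+.5)/3-.5) for X,Y in [(229,76),(211,183)]]
print(p2w(c,uv,.03), p2w(c,uv,.03).mean(0))
E
```

```text
[[0.38741967 0.12656928]
 [0.51624591 0.08033051]] [0.45183279 0.1034499 ] 0.13687301805258043 -19.744257872766596
[[0.66926876 0.01925038]
 [0.59613371 0.0268101 ]] [0.63270124 0.02303024]
```

The axle is centred in the grip to about 1.5 mm, with a measured length of 137 mm. I'm moving it over the cradle.

Call:
servo_tool:
  deltas:
    - {"slide": [0.4,0,-0.3],"spin": 0}
    - {"slide": [0.8,0.07,-0.2],"spin": 0}
    - {"slide": [0.9,0.07,0],"spin": 0}
    - {"slide": [0.9,0.07,0],"spin": 0}
    - {"slide": [0.9,0.07,0],"spin": 0}
    - {"slide": [0.9,0.07,0],"spin": 0}
    - {"slide": [0.9,0.07,0],"spin": 0}
    - {"slide": [0.8,0.07,0],"spin": 0}
    - {"slide": [0.5,0,0],"spin": 0}
    - {"slide": [0,0,0],"spin": 0}

```text
time_s: 15.95
tcp_pos: [0.6202, 0.026, 0.0714]
ee_rot: [[0.941, -0.336, -0.04], [-0.337, -0.941, -0.024], [-0.03, 0.036, -0.999]]
wrist_force: [-0.6, -0.9, -0.7]
gripper_width: 0.102
```

Call:
servo_tool:
  deltas:
    - {"slide": [0,0,0],"spin": -1}
    - {"slide": [0,0,0],"spin": -0.6}
    - {"slide": [0,0,0],"spin": 0}

```text
time_s: 16.25
tcp_pos: [0.6187, 0.0248, 0.069]
ee_rot: [[0.993, -0.112, -0.046], [-0.114, -0.993, -0.025], [-0.043, 0.03, -0.999]]
wrist_force: [-0.4, 0.3, -1.1]
gripper_width: 0.106
```

```bash
python3 - <<'E'
from h import *
to(.631,.0235,.075,84.2)
E
```

```text
t 16.25 p [0.6187 0.0248 0.069 ] jaw -96.45 w 0.106 F [-0.4  0.3 -1.1] j [ 18.  31.  -9.   1. -53.  66.]
slide units [ 0.48  0.   -0.26] spin units -0.08 tilt [-0.0461 -0.025  -0.9986]
```

Call:
servo_tool:
  deltas:
    - {"slide": [0.4,0,-0.1],"spin": -0.1}
    - {"slide": [0,0,0],"spin": 0}
    - {"slide": [0,0,0],"spin": 0}

```text
time_s: 16.55
tcp_pos: [0.6289, 0.0238, 0.0708]
ee_rot: [[0.994, -0.1, -0.048], [-0.102, -0.994, -0.025], [-0.045, 0.03, -0.999]]
wrist_force: [0.8, 0.6, -0.8]
gripper_width: 0.103
```

```bash
python3 - <<'E'
from h import *
to(.631,.0235,.05,84.2)
c=cap('scene');crop(c,280,180,440,340,4,'pics/s11.png')
c=cap('top');crop(c,270,140,430,260,5,'pics/t11.png')
E
```

```text
t 16.55 p [0.6289 0.0238 0.0708] jaw -95.77 w 0.103 F [ 0.8  0.6 -0.8] j [ 17.  32.  -8.   1. -54.  67.]
slide units [ 0.12 -0.02  0.83] spin units 0.0 tilt [-0.0475 -0.0253 -0.9985]
```

View pics/s11.png

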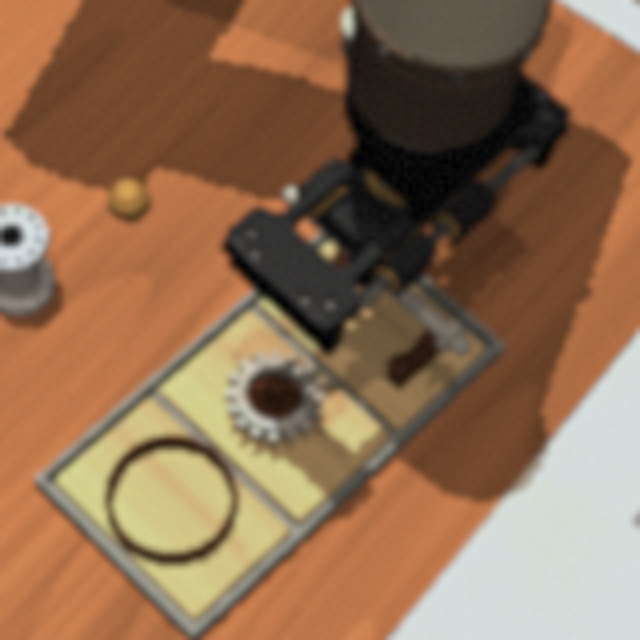

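View pics/t11.png

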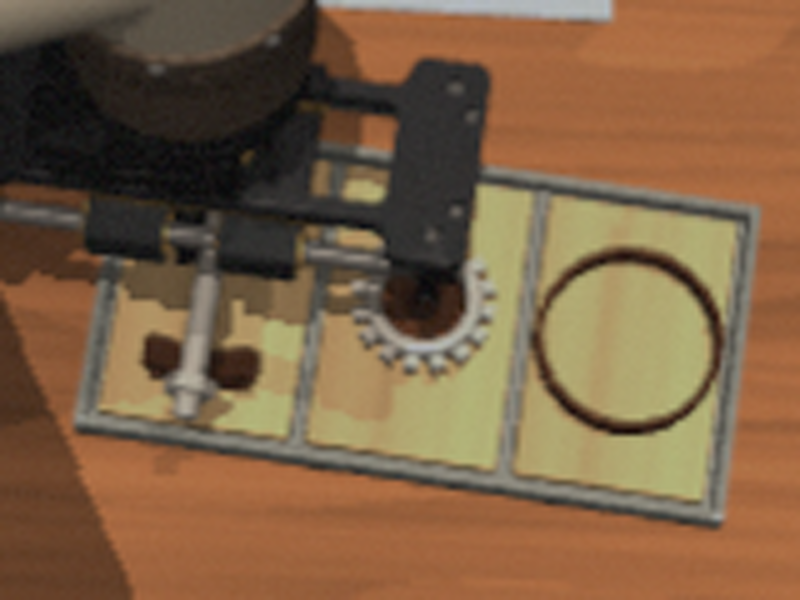

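Axle aligned with the notches and nuts outside the rests; lowering.

Call:
servo_tool:
  deltas:
    - {"slide": [0.1,0,0.5],"spin": 0}
    - {"slide": [0,0,0.5],"spin": 0}
    - {"slide": [0,0,0.1],"spin": 0}
    - {"slide": [0,0,0],"spin": 0}

```text
time_s: 17.05
tcp_pos: [0.6293, 0.0228, 0.0403]
ee_rot: [[0.994, -0.101, -0.049], [-0.102, -0.994, -0.026], [-0.046, 0.03, -0.998]]
wrist_force: [-0.1, 0.2, -0.7]
gripper_width: 0.104
```

```bash
python3 - <<'E'
from h import *
to(.631,.0235,.022,84.2)
c=cap('scene');crop(c,320,200,420,300,6,'pics/s12.png')
c=cap('top');crop(c,270,140,430,260,5,'pics/t12.png')
E
```

```text
t 17.05 p [0.6293 0.0228 0.0403] jaw -95.78 w 0.104 F [-0.1  0.2 -0.7] j [ 17.  34.  -9.   1. -50.  67.]
slide units [ 0.1  -0.06  0.73] spin units 0.0 tilt [-0.0487 -0.0256 -0.9985]
```

View pics/s12.png

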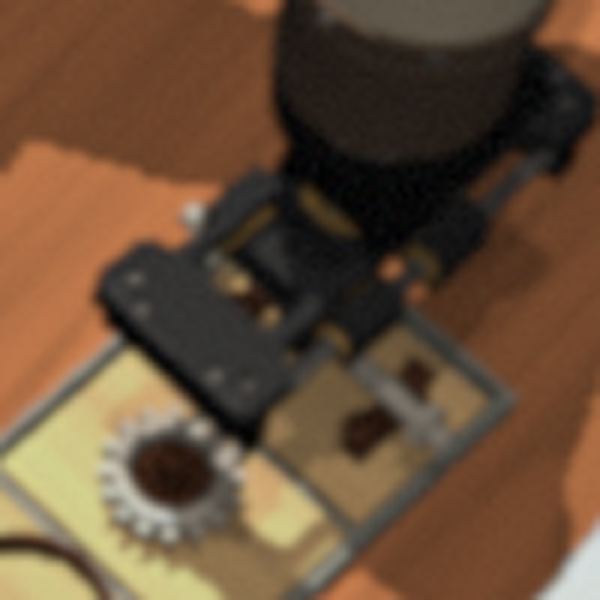

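View pics/t12.png

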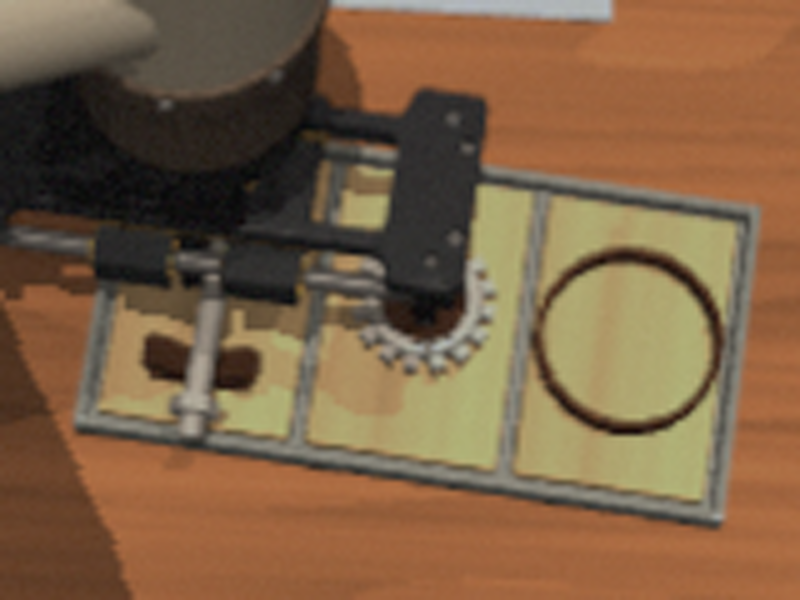

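Both nuts sit just beyond their rests: the near one at (193,408) in the top view, the far one at (435,432) in the scene view. Continuing down slowly.

Call:
servo_tool:
  deltas:
    - {"slide": [0.1,-0.03,0.25],"spin": 0}
    - {"slide": [0,0,0.25],"spin": 0}
    - {"slide": [0,0,0],"spin": 0}
    - {"slide": [0,0,0],"spin": 0}

```text
time_s: 17.55
tcp_pos: [0.6325, 0.0232, 0.0279]
ee_rot: [[0.994, -0.1, -0.046], [-0.102, -0.995, -0.025], [-0.043, 0.03, -0.999]]
wrist_force: [0.0, -0.6, -1.1]
gripper_width: 0.101
```

```bash
python3 - <<'E'
from h import *
to(.631,.0235,.022,84.2)
E
```

```text
t 17.55 p [0.6325 0.0232 0.0279] jaw -95.77 w 0.101 F [ 0.  -0.6 -1.1] j [ 17.  35.  -9.   1. -49.  67.]
slide units [-0.05 -0.01  0.24] spin units 0.0 tilt [-0.0461 -0.025  -0.9986]
```

Call:
servo_tool:
  deltas:
    - {"slide": [0,0,0.15],"spin": 0}
    - {"slide": [0,0,0],"spin": 0}
    - {"slide": [0,0,0],"spin": 0}

```text
time_s: 17.85
tcp_pos: [0.6327, 0.0233, 0.0244]
ee_rot: [[0.994, -0.1, -0.045], [-0.101, -0.995, -0.025], [-0.042, 0.029, -0.999]]
wrist_force: [-0.0, 0.3, -0.5]
gripper_width: 0.103
```

Call:
servo_tool:
  deltas:
    - {"slide": [0,0,0.1],"spin": 0}
    - {"slide": [0,0,0],"spin": 0}
    - {"slide": [0,0,0],"spin": 0}

```text
time_s: 18.15
tcp_pos: [0.6335, 0.0239, 0.0232]
ee_rot: [[0.994, -0.1, -0.042], [-0.101, -0.995, -0.024], [-0.04, 0.028, -0.999]]
wrist_force: [0.0, -0.5, -1.4]
gripper_width: 0.105
```

```bash
python3 - <<'E'
from h import *
to(.631,.0235,.022,84.2)
E
```

```text
t 18.15 p [0.6335 0.0239 0.0232] jaw -95.72 w 0.105 F [ 0.  -0.5 -1.4] j [ 17.  35.  -9.   1. -48.  67.]
slide units [-0.09  0.03  0.05] spin units 0.01 tilt [-0.0424 -0.024  -0.9988]
```

Call:
servo_tool:
  deltas:
    - {"slide": [-0.05,0,0.08],"spin": 0}
    - {"slide": [0,0,0],"spin": 0}
    - {"slide": [0,0,0],"spin": 0}

```text
time_s: 18.45
tcp_pos: [0.6334, 0.0245, 0.0222]
ee_rot: [[0.994, -0.099, -0.039], [-0.1, -0.995, -0.023], [-0.036, 0.027, -0.999]]
wrist_force: [-0.1, 0.2, 0.3]
gripper_width: 0.101
```

```bash
python3 - <<'E'
from h import *
to(.631,.0235,.022,84.2)
c=cap('top');crop(c,270,140,430,260,5,'pics/t13.png')
E
```

```text
t 18.45 p [0.6334 0.0245 0.0222] jaw -95.68 w 0.101 F [-0.1  0.2  0.3] j [ 17.  35. -10.   1. -48.  67.]
slide units [-0.09  0.05  0.01] spin units 0.01 tilt [-0.0389 -0.0234 -0.999 ]
```

View pics/t13.png

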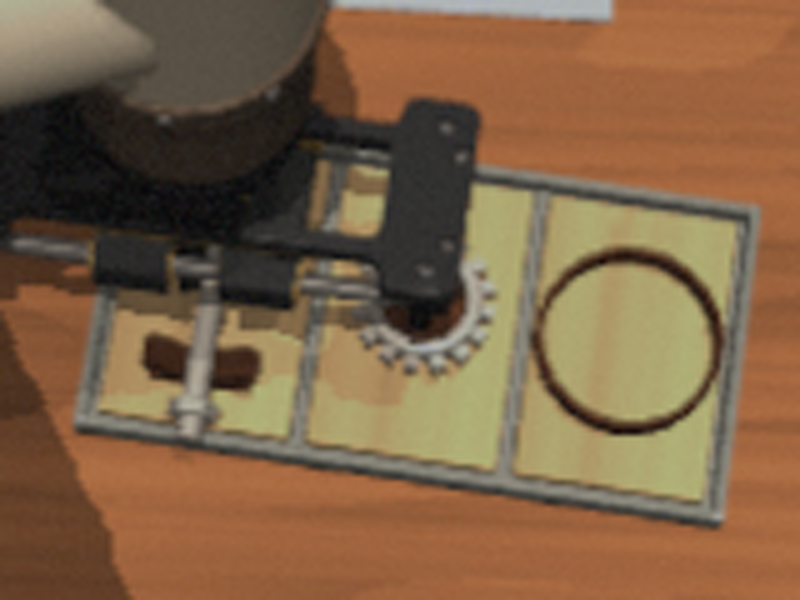

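Call:
servo_tool:
  deltas:
    - {"slide": [0,0,0],"spin": 0}
    - {"slide": [0,0,0],"spin": 0}
    - {"slide": [0,0,0],"spin": 0}
    - {"slide": [0,0,0],"spin": 0}
    - {"slide": [0,0,0],"spin": 0}
  gripper: 160

```text
time_s: 19.0
tcp_pos: [0.6319, 0.0234, 0.0208]
ee_rot: [[0.994, -0.1, -0.043], [-0.101, -0.995, -0.025], [-0.04, 0.029, -0.999]]
wrist_force: [-0.1, -0.1, -0.1]
gripper_width: 0.363
```

Call:
servo_tool:
  deltas:
    - {"slide": [0,0,-0.4],"spin": 0}
    - {"slide": [0,0,-1],"spin": 0}
    - {"slide": [0,0,-1],"spin": 0}
    - {"slide": [0,0,-1],"spin": 0}
    - {"slide": [0,0,-0.5],"spin": 0}
    - {"slide": [0,0,0],"spin": 0}

```text
time_s: 19.6
tcp_pos: [0.6361, 0.0255, 0.1237]
ee_rot: [[0.994, -0.1, -0.044], [-0.101, -0.995, -0.025], [-0.041, 0.03, -0.999]]
wrist_force: [0.3, -0.5, 0.1]
gripper_width: 0.372
```

```bash
python3 - <<'E'
from h import *
to(.448,-.087,.14,-95.8)
c=cap('top');crop(c,270,140,430,260,5,'pics/t14.png')
c=cap('scene');crop(c,280,180,440,340,4,'pics/s14.png')
E
```

```text
t 19.6 p [0.6361 0.0255 0.1237] jaw -95.74 w 0.372 F [ 0.3 -0.5  0.1] j [ 17.  29.  -4.   1. -60.  67.]
slide units [-7.05  5.25 -0.21] spin units 0.01 tilt [-0.0436 -0.0253 -0.9987]
```

View pics/t14.png

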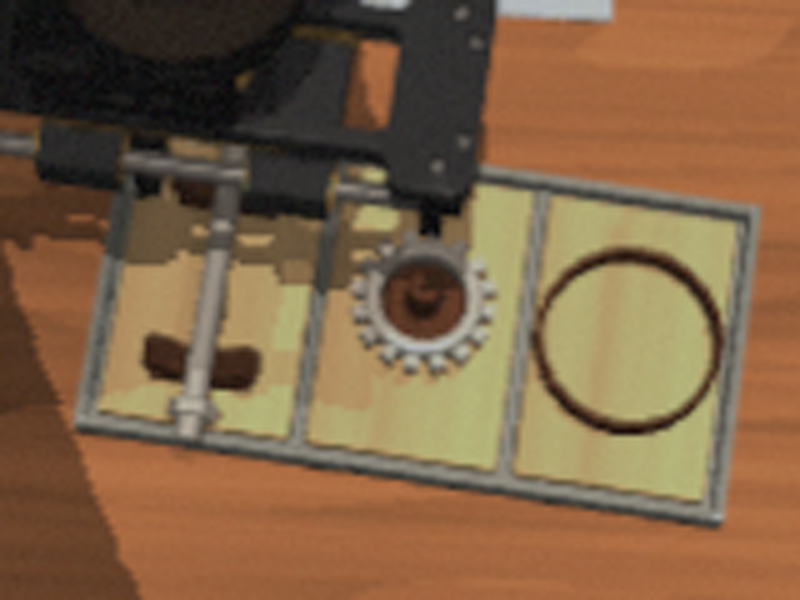

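View pics/s14.png

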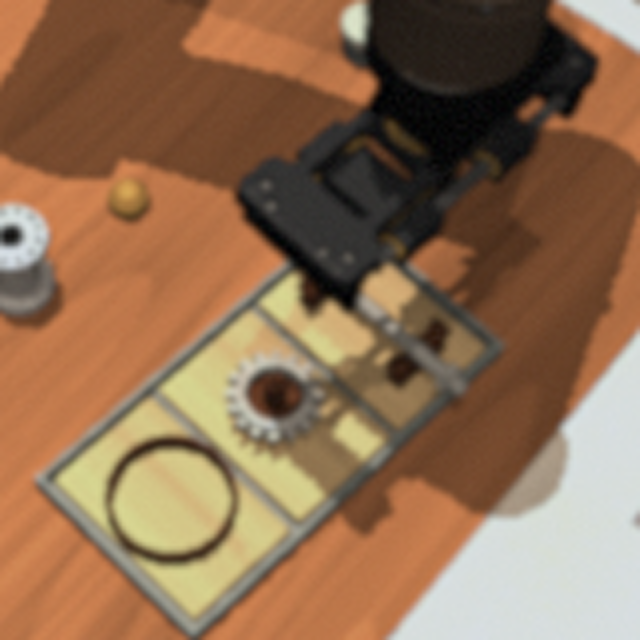

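The axle rests in both notches and is released. Next is the hub.

Call:
servo_tool:
  deltas:
    - {"slide": [-0.4,0.3,-0.3],"spin": 0}
    - {"slide": [-0.95,0.7,-0.2],"spin": 0}
    - {"slide": [-0.95,0.7,0],"spin": 0}
    - {"slide": [-0.95,0.7,0],"spin": 0}
    - {"slide": [-0.95,0.7,0],"spin": 0}
    - {"slide": [-0.95,0.7,0],"spin": 0}
    - {"slide": [-0.95,0.7,0],"spin": 0}
    - {"slide": [-0.6,0.5,0],"spin": 0}
    - {"slide": [-0.2,0.2,0],"spin": 0}
    - {"slide": [0,0,0],"spin": 0}
  gripper: 0

```text
time_s: 20.7
tcp_pos: [0.4297, -0.0937, 0.1392]
ee_rot: [[0.992, -0.102, -0.073], [-0.104, -0.994, -0.03], [-0.07, 0.037, -0.997]]
wrist_force: [0.5, -0.4, 0.5]
gripper_width: 0.994
```

```bash
python3 - <<'E'
from h import *
c=cap('top');crop(c,290,230,450,350,5,'pics/t15.png')
c=cap('scene');crop(c,220,170,380,330,4,'pics/s15.png')
to(.448,-.087,.1,-95.8)
E
```

```text
t 20.8 p [ 0.4311 -0.0931  0.1392] jaw -95.81 w 0.999 F [0.4 0.1 0.4] j [ 10.  11. -29.   1. -54.  74.]
slide units [ 0.75 -0.37  1.51] spin units -0.0 tilt [-0.0722 -0.0296 -0.997 ]
```

View pics/t15.png

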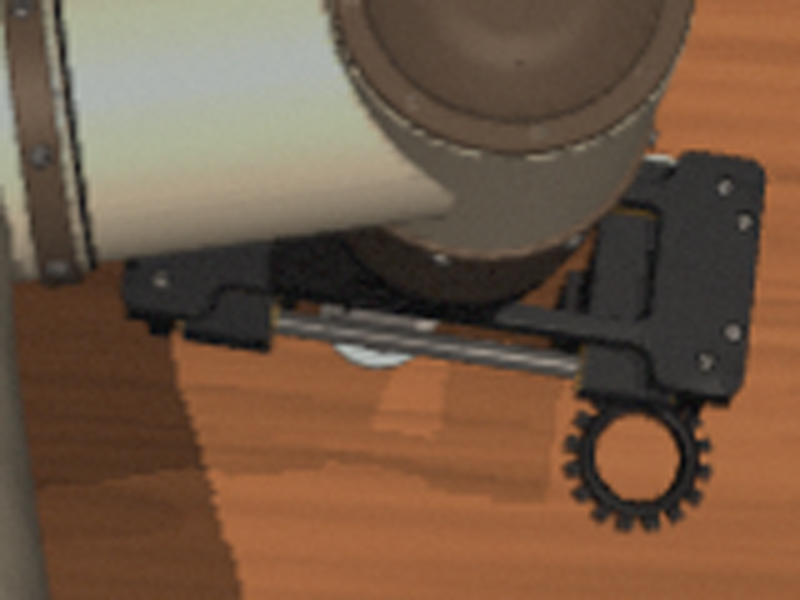

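View pics/s15.png

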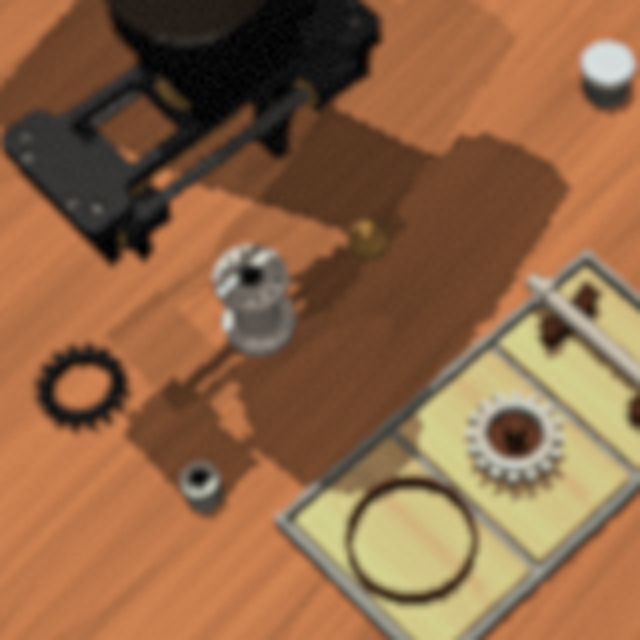

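The gripper is still about 17 mm short of the hub in x. The hub top is at (251,275) in the scene crop. I'll adjust above it before going down.

Call:
servo_tool:
  deltas:
    - {"slide": [0.6,-0.3,0.2],"spin": 0}
    - {"slide": [0,0,0.6],"spin": 0}
    - {"slide": [0,0,0.2],"spin": 0}
    - {"slide": [0,0,0],"spin": 0}

```text
time_s: 21.2
tcp_pos: [0.4495, -0.0862, 0.1119]
ee_rot: [[0.993, -0.098, -0.07], [-0.101, -0.994, -0.03], [-0.067, 0.037, -0.997]]
wrist_force: [0.5, -0.2, -0.4]
gripper_width: 0.996
```

```bash
python3 - <<'E'
from h import *
to(.447,-.0875,.042,-95.8)
c=cap('top');crop(c,290,230,450,350,5,'pics/t16.png')
c=cap('scene');crop(c,220,170,380,330,4,'pics/s16.png')
E
```

```text
t 21.2 p [ 0.4495 -0.0862  0.1119] jaw -95.65 w 0.996 F [ 0.5 -0.2 -0.4] j [ 10.  15. -29.   1. -50.  73.]
slide units [ 0.09 -0.04  2.8 ] spin units 0.02 tilt [-0.07   -0.0302 -0.9971]
```

View pics/s16.png

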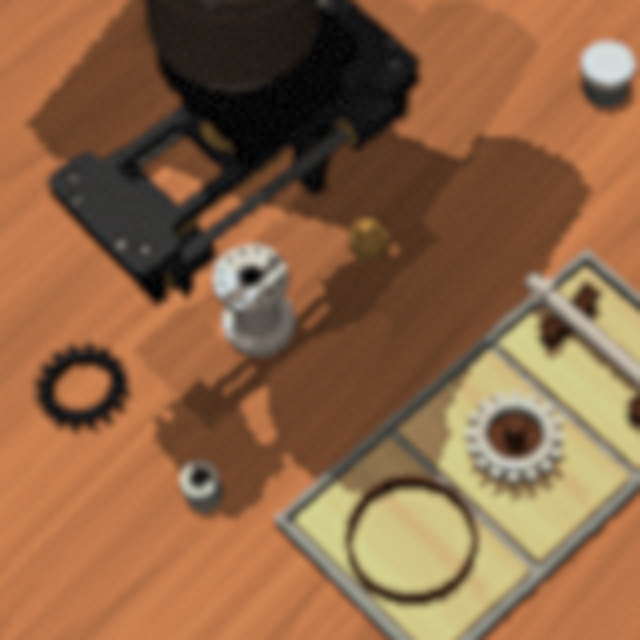

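```bash
python3 - <<'E'
from h import *
c=cap('scene')
for P in [(.4495,-.0862,.112),(.448,-.087,.06)]:
    u=w2p(c,P)[0]; print((u-[220,170]+.5)*4)
E
```

```text
[242.49631191 230.24174339]
[248.64099994 276.58913778]
```

The projected TCP lands at (242,230), against about (243,237) for the finger midpoint in the picture, so they agree. Going down.

Call:
servo_tool:
  deltas:
    - {"slide": [0.05,0,0.7],"spin": 0}
    - {"slide": [0.05,0,0.7],"spin": 0}
    - {"slide": [0,0,0.5],"spin": 0}
    - {"slide": [0,0,0.2],"spin": 0}
    - {"slide": [0,0,0],"spin": 0}

```text
time_s: 21.85
tcp_pos: [0.4518, -0.0878, 0.0621]
ee_rot: [[0.993, -0.098, -0.06], [-0.1, -0.995, -0.029], [-0.056, 0.035, -0.998]]
wrist_force: [0.1, -0.9, 0.1]
gripper_width: 0.998
```

```bash
python3 - <<'E'
from h import *
to(.447,-.0875,.042,-95.8)
c=cap('scene');crop(c,220,170,380,330,4,'pics/s17.png')
E
```

```text
t 21.85 p [ 0.4518 -0.0878  0.0621] jaw -95.63 w 0.998 F [ 0.1 -0.9  0.1] j [ 10.  19. -33.   2. -42.  73.]
slide units [-0.15 -0.02  0.81] spin units 0.02 tilt [-0.0595 -0.0293 -0.9978]
```

View pics/s17.png

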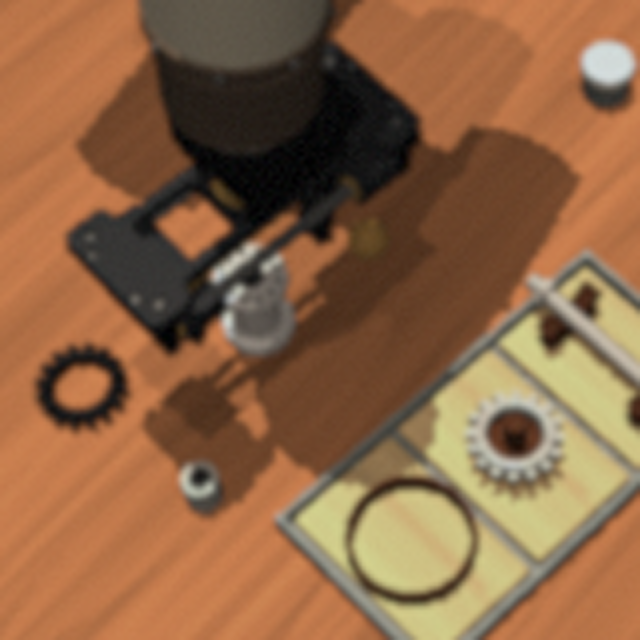

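Call:
servo_tool:
  deltas:
    - {"slide": [-0.15,0,0.3],"spin": 0}
    - {"slide": [0,0,0.4],"spin": 0}
    - {"slide": [0,0,0],"spin": 0}
    - {"slide": [0,0,0],"spin": 0}

```text
time_s: 22.3
tcp_pos: [0.4483, -0.0878, 0.0456]
ee_rot: [[0.994, -0.098, -0.055], [-0.099, -0.995, -0.029], [-0.052, 0.034, -0.998]]
wrist_force: [-1.2, -0.2, 0.1]
gripper_width: 1.003
```

```bash
python3 - <<'E'
from h import *
to(.447,-.0875,.042,-95.8)
E
```

```text
t 22.3 p [ 0.4483 -0.0878  0.0456] jaw -95.61 w 1.003 F [-1.2 -0.2  0.1] j [ 10.  20. -34.   2. -39.  73.]
slide units [-0.04 -0.01  0.14] spin units 0.02 tilt [-0.0548 -0.0289 -0.9981]
```

Call:
servo_tool:
  deltas:
    - {"slide": [-0.04,0,0.12],"spin": 0}
    - {"slide": [0,0,0],"spin": 0}

```text
time_s: 22.5
tcp_pos: [0.4472, -0.0877, 0.0425]
ee_rot: [[0.994, -0.098, -0.054], [-0.099, -0.995, -0.029], [-0.051, 0.034, -0.998]]
wrist_force: [0.1, -0.3, -0.9]
gripper_width: 1.0
```

Call:
servo_tool:
  deltas:
    - {"slide": [0,0,0],"spin": 0}
    - {"slide": [0,0,0],"spin": 0}
    - {"slide": [0,0,0],"spin": 0}
    - {"slide": [0,0,0],"spin": 0}
    - {"slide": [0,0,0],"spin": 0}
    - {"slide": [0,0,0],"spin": 0}
    - {"slide": [0,0,0],"spin": 0}
    - {"slide": [0,0,0],"spin": 0}
    - {"slide": [0,0,0],"spin": 0}
    - {"slide": [0,0,0],"spin": 0}
  gripper: 180

```text
time_s: 23.5
tcp_pos: [0.4478, -0.0876, 0.043]
ee_rot: [[0.994, -0.097, -0.053], [-0.099, -0.995, -0.029], [-0.05, 0.034, -0.998]]
wrist_force: [-0.2, -0.2, -0.1]
gripper_width: 0.492
```

```bash
python3 - <<'E'
from h import *
to(.447,-.0875,.042,-95.8)
c=cap('scene');crop(c,220,170,380,330,4,'pics/s18.png')
E
```

```text
t 23.5 p [ 0.4478 -0.0876  0.043 ] jaw -95.6 w 0.492 F [-0.2 -0.2 -0.1] j [ 10.  20. -35.   2. -39.  73.]
slide units [-0.03 -0.    0.04] spin units 0.03 tilt [-0.053  -0.0287 -0.9982]
```

View pics/s18.png

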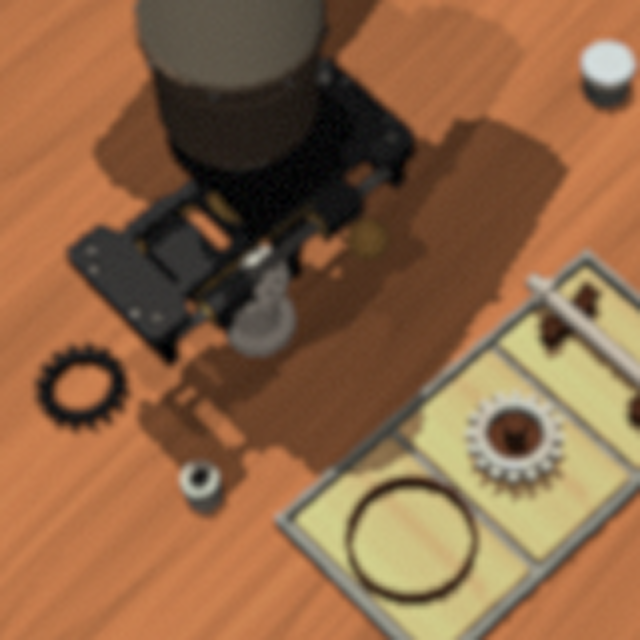

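Gripped: the opening is about 43 mm. Lifting.

Call:
servo_tool:
  deltas:
    - {"slide": [0,0,-0.3],"spin": 0}
    - {"slide": [0,0,-0.7],"spin": 0}
    - {"slide": [0,0,-0.7],"spin": 0}
    - {"slide": [0,0,-0.5],"spin": 0}
    - {"slide": [0,0,0],"spin": 0}

```text
time_s: 24.05
tcp_pos: [0.4493, -0.0861, 0.0999]
ee_rot: [[0.994, -0.098, -0.057], [-0.1, -0.995, -0.029], [-0.054, 0.034, -0.998]]
wrist_force: [0.8, -0.2, -1.5]
gripper_width: 0.489
```

```bash
python3 - <<'E'
from h import *
to(.6148,-.140,.1,-95.8)
c=cap('scene');crop(c,220,170,380,330,4,'pics/s19.png')
E
```

```text
t 24.05 p [ 0.4493 -0.0861  0.0999] jaw -95.64 w 0.489 F [ 0.8 -0.2 -1.5] j [ 10.  15. -31.   1. -48.  73.]
slide units [ 6.79  1.49 -0.32] spin units 0.02 tilt [-0.057  -0.0287 -0.998 ]
```

View pics/s19.png

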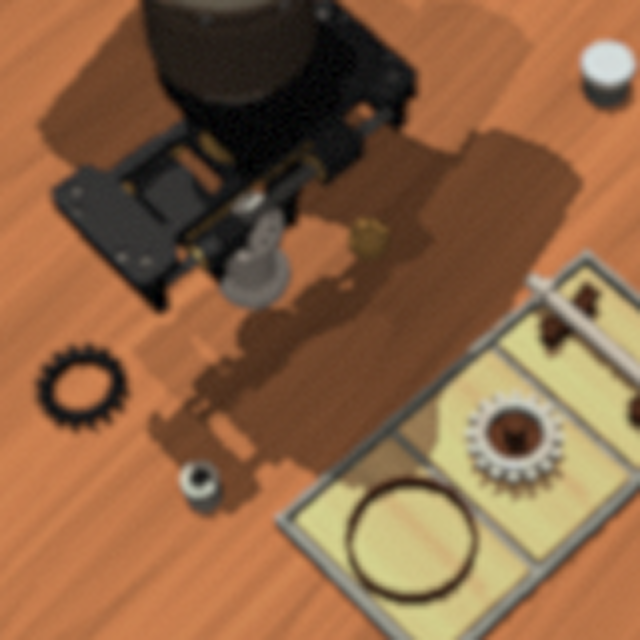

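Call:
servo_tool:
  deltas:
    - {"slide": [0.4,0.1,-0.2],"spin": 0}
    - {"slide": [0.7,0.15,-0.1],"spin": 0}
    - {"slide": [0.8,0.18,-0.05],"spin": 0}
    - {"slide": [0.8,0.18,-0.05],"spin": 0}
    - {"slide": [0.8,0.18,-0.05],"spin": 0}
    - {"slide": [0.8,0.18,-0.05],"spin": 0}
    - {"slide": [0.8,0.18,-0.05],"spin": 0}
    - {"slide": [0.7,0.15,0],"spin": 0}
    - {"slide": [0.4,0.1,0],"spin": 0}
    - {"slide": [0,0,0],"spin": 0}

```text
time_s: 25.1
tcp_pos: [0.6055, -0.1411, 0.0965]
ee_rot: [[0.992, -0.099, -0.073], [-0.101, -0.994, -0.029], [-0.07, 0.037, -0.997]]
wrist_force: [-0.3, 0.3, -1.6]
gripper_width: 0.495
```

```bash
python3 - <<'E'
from h import *
to(.6148,-.140,.1,-95.8)
E
```

```text
t 25.1 p [ 0.6055 -0.1411  0.0965] jaw -95.68 w 0.495 F [-0.3  0.3 -1.6] j [  3.  30.  -7.   2. -57.  81.]
slide units [ 0.36 -0.08 -0.17] spin units 0.02 tilt [-0.0735 -0.0295 -0.9969]
```

Call:
servo_tool:
  deltas:
    - {"slide": [0.3,-0.07,0],"spin": 0}
    - {"slide": [0,0,0],"spin": 0}
    - {"slide": [0,0,0],"spin": 0}

```text
time_s: 25.4
tcp_pos: [0.6117, -0.1398, 0.0946]
ee_rot: [[0.992, -0.099, -0.077], [-0.101, -0.994, -0.029], [-0.074, 0.037, -0.997]]
wrist_force: [-0.4, 0.5, -2.5]
gripper_width: 0.496
```

```bash
python3 - <<'E'
from h import *
to(.6148,-.140,.055,-95.8)
c=cap('scene');crop(c,270,210,430,370,4,'pics/s20.png')
c=cap('top');crop(c,310,150,470,270,5,'pics/t20.png')
E
```

```text
t 25.4 p [ 0.6117 -0.1398  0.0946] jaw -95.68 w 0.496 F [-0.4  0.5 -2.5] j [  3.  31.  -6.   2. -58.  81.]
slide units [ 0.24 -0.06  1.57] spin units 0.01 tilt [-0.0773 -0.029  -0.9966]
```

View pics/s20.png

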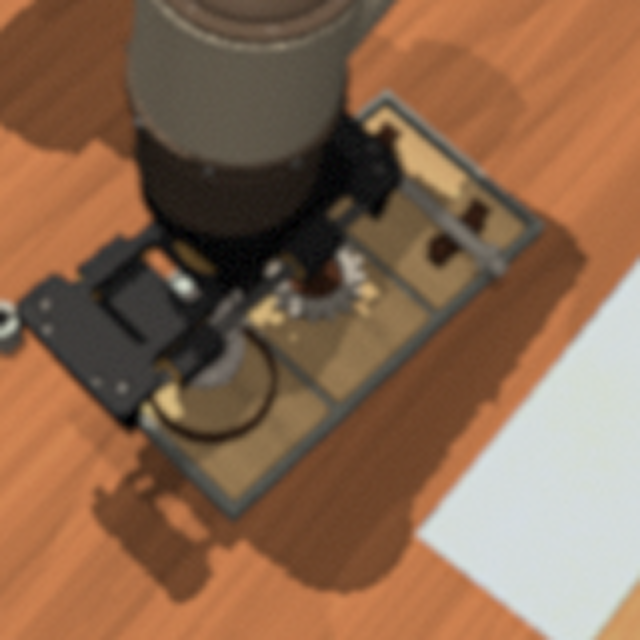

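View pics/t20.png

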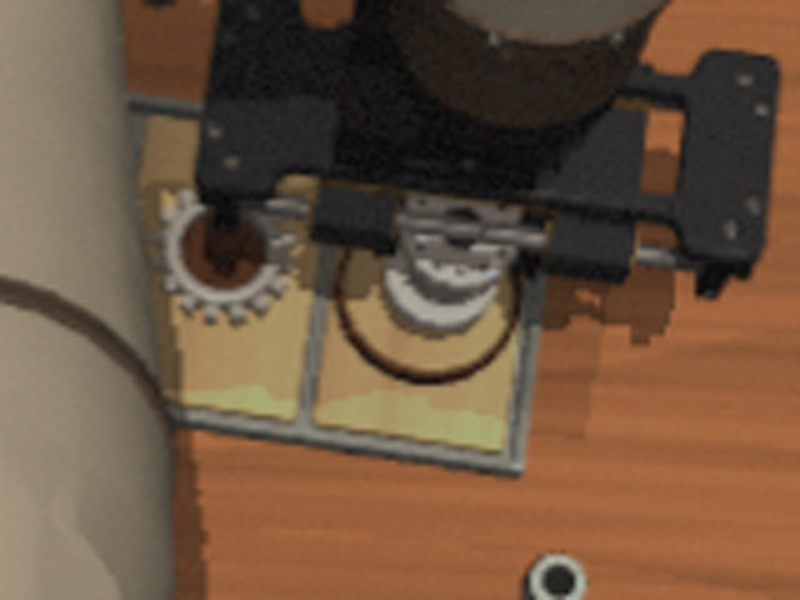

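```bash
python3 - <<'E'
from h import *
from scipy.optimize import fsolve
t=np.linspace(0,2*np.pi,181)
c=cap('top'); 
def ring(cc,z,r,x0,y0,s): 
    p=w2p(c,np.c_[cc[0]+r*np.cos(t),cc[1]+r*np.sin(t),0*t+z]); q=(p-[x0,y0]+.5)*s; return q[:,0].min(),q[:,0].max(),q[:,1].min(),q[:,1].max()
def f(cc):
    a=ring(cc,.0515,.022,310,150,5); return [(a[0]+a[1])/2-443,a[3]-335]
s=fsolve(f,[.61,-.14]); print('foot',s,ring(s,.0515,.022,310,150,5))
def g(cc):
    a=ring(cc,.026,.037,310,150,5); return [(a[0]+a[1])/2-428.5,a[3]-384]
s=fsolve(g,[.61,-.14]); print('cup',s,ring(s,.026,.037,310,150,5))
E
```

```text
foot [ 0.60963853 -0.14091325] (np.float64(385.40820650981715), np.float64(500.59179349018336), np.float64(223.87310585815854), np.float64(335.0))
cup [ 0.61171798 -0.13829497] (np.float64(333.6959092553164), np.float64(523.3040907446841), np.float64(200.9128054578602), np.float64(384.00000000001654))
```

In the top picture the hub foot is within 3 mm of the cup centre (offset +2, +2.6 mm). I'll correct that and lower.

Call:
servo_tool:
  deltas:
    - {"slide": [0.15,-0.12,0.4],"spin": 0}
    - {"slide": [0.05,0,0.5],"spin": 0}
    - {"slide": [0,0,0.2],"spin": 0}
    - {"slide": [0,0,0],"spin": 0}

```text
time_s: 25.95
tcp_pos: [0.6146, -0.1376, 0.0649]
ee_rot: [[0.992, -0.099, -0.077], [-0.101, -0.994, -0.029], [-0.073, 0.036, -0.997]]
wrist_force: [1.0, -0.4, -1.1]
gripper_width: 0.494
```

```bash
python3 - <<'E'
from h import *
to(.6137,-.1372,.055,-95.8)
c=cap('scene');crop(c,270,210,430,370,4,'pics/s21.png')
c=cap('top');crop(c,310,150,470,270,5,'pics/t21.png')
E
```

```text
t 25.95 p [ 0.6146 -0.1376  0.0649] jaw -95.66 w 0.494 F [ 1.  -0.4 -1.1] j [  3.  33.  -7.   2. -55.  80.]
slide units [-0.01 -0.03  0.4 ] spin units 0.02 tilt [-0.0766 -0.0288 -0.9966]
```

View pics/t21.png

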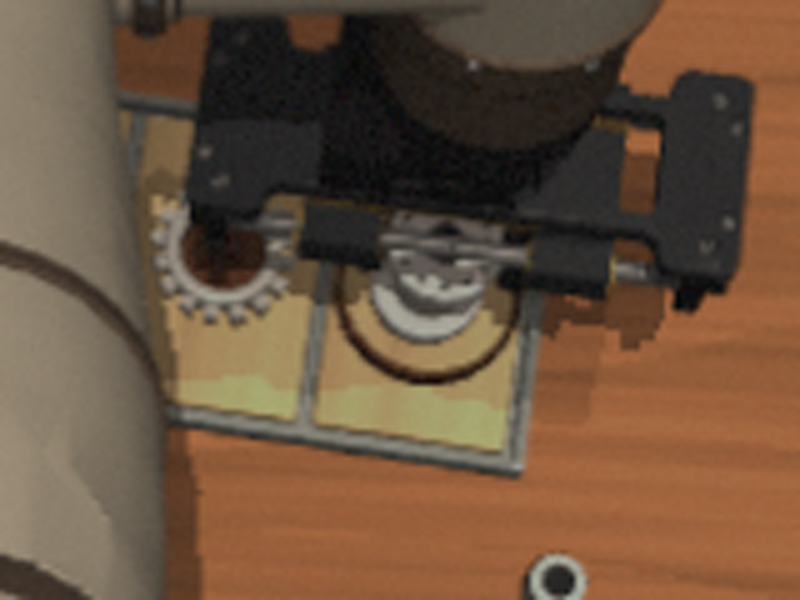

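The foot is centred in the cup, at x about 429 px against 428 for the cup. Setting it down.

Call:
servo_tool:
  deltas:
    - {"slide": [0,0,0.3],"spin": 0}
    - {"slide": [0,0,0],"spin": 0}
    - {"slide": [0,0,0],"spin": 0}

```text
time_s: 26.35
tcp_pos: [0.6151, -0.138, 0.0583]
ee_rot: [[0.992, -0.098, -0.074], [-0.101, -0.994, -0.029], [-0.07, 0.036, -0.997]]
wrist_force: [-0.1, -0.3, -0.6]
gripper_width: 0.495
```

```bash
python3 - <<'E'
from h import *
to(.6137,-.1372,.055,-95.8)
E
```

```text
t 26.35 p [ 0.6151 -0.138   0.0583] jaw -95.65 w 0.495 F [-0.1 -0.3 -0.6] j [  3.  33.  -8.   2. -54.  80.]
slide units [-0.05 -0.03  0.14] spin units 0.02 tilt [-0.0736 -0.0292 -0.9969]
```

Call:
servo_tool:
  deltas:
    - {"slide": [-0.03,-0.03,0.13],"spin": 0}
    - {"slide": [0,0,0],"spin": 0}
    - {"slide": [0,0,0],"spin": 0}

```text
time_s: 26.65
tcp_pos: [0.6146, -0.1373, 0.0556]
ee_rot: [[0.993, -0.098, -0.072], [-0.101, -0.994, -0.029], [-0.069, 0.036, -0.997]]
wrist_force: [-1.0, -1.7, -1.3]
gripper_width: 0.496
```

```bash
python3 - <<'E'
from h import *
to(.6137,-.1372,.055,-95.8)
E
```

```text
t 26.65 p [ 0.6146 -0.1373  0.0556] jaw -95.65 w 0.496 F [-1.  -1.7 -1.3] j [  3.  33.  -8.   2. -53.  80.]
slide units [-0.03 -0.    0.02] spin units 0.02 tilt [-0.0722 -0.0293 -0.997 ]
```

Call:
servo_tool:
  deltas:
    - {"slide": [0,0,0.03],"spin": 0}
    - {"slide": [0,0,0],"spin": 0}

```text
time_s: 26.85
tcp_pos: [0.6147, -0.1373, 0.0553]
ee_rot: [[0.993, -0.098, -0.072], [-0.101, -0.994, -0.029], [-0.068, 0.036, -0.997]]
wrist_force: [-0.8, -0.6, -1.5]
gripper_width: 0.495
```

Call:
servo_tool:
  deltas:
    - {"slide": [0,0,0],"spin": 0}
    - {"slide": [0,0,0],"spin": 0}
    - {"slide": [0,0,0],"spin": 0}
    - {"slide": [0,0,0],"spin": 0}
    - {"slide": [0,0,0],"spin": 0}
  gripper: 50

```text
time_s: 27.35
tcp_pos: [0.6157, -0.1375, 0.0563]
ee_rot: [[0.993, -0.098, -0.069], [-0.1, -0.995, -0.03], [-0.066, 0.037, -0.997]]
wrist_force: [0.1, -0.1, -0.4]
gripper_width: 0.785
```

Call:
servo_tool:
  deltas:
    - {"slide": [0,0,-0.4],"spin": 0}
    - {"slide": [0,0,-0.8],"spin": 0}
    - {"slide": [0,0,-1],"spin": 0}
    - {"slide": [0,0,-1],"spin": 0}
    - {"slide": [0,0,-1],"spin": 0}
    - {"slide": [0,0,-1],"spin": 0}
    - {"slide": [0,0,-0.5],"spin": 0}
    - {"slide": [0,0,0],"spin": 0}

```text
time_s: 28.15
tcp_pos: [0.6265, -0.1335, 0.2093]
ee_rot: [[0.993, -0.098, -0.066], [-0.1, -0.995, -0.031], [-0.063, 0.038, -0.997]]
wrist_force: [0.4, 0.3, 0.4]
gripper_width: 0.803
```

Call:
servo_tool:
  deltas:
    - {"slide": [-0.5,0.3,0],"spin": 0}
    - {"slide": [-0.8,0.6,0],"spin": 0}
    - {"slide": [-0.8,0.8,0],"spin": 0}
    - {"slide": [-0.8,0.8,0],"spin": 0}
    - {"slide": [-0.8,0.8,0],"spin": 0}
    - {"slide": [-0.8,0.8,0],"spin": 0}
    - {"slide": [-0.4,0.8,0],"spin": 0}
    - {"slide": [0,0.8,0],"spin": 0}
    - {"slide": [0,0.4,0],"spin": 0}
    - {"slide": [0,0,0],"spin": 0}

```text
time_s: 29.15
tcp_pos: [0.4708, -0.2774, 0.216]
ee_rot: [[0.992, -0.099, -0.084], [-0.101, -0.995, -0.026], [-0.081, 0.034, -0.996]]
wrist_force: [-0.1, 0.8, 0.6]
gripper_width: 0.803
```

```bash
python3 - <<'E'
from h import *
to(.6137,-.1372,.055,-95.8)
c=cap('scene');crop(c,260,200,420,360,4,'pics/s22.png')
cv2.imwrite('pics/s22f.png',c['frame'][:,:,::-1])
c=cap('top');crop(c,270,150,430,270,5,'pics/t22.png')
cv2.imwrite('pics/t22f.png',c['frame'][:,:,::-1])
E
```

```text
t 29.15 p [ 0.4708 -0.2774  0.216 ] jaw -95.67 w 0.803 F [-0.1  0.8  0.6] j [-12.  17. -10.   3. -68.  95.]
slide units [ 5.62 -6.36  5.79] spin units 0.02 tilt [-0.0838 -0.0261 -0.9961]
```

View pics/s22.png

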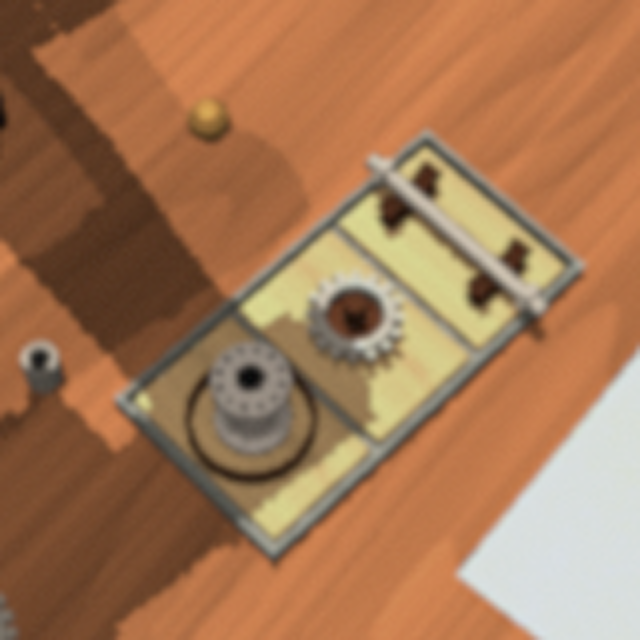

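View pics/t22.png

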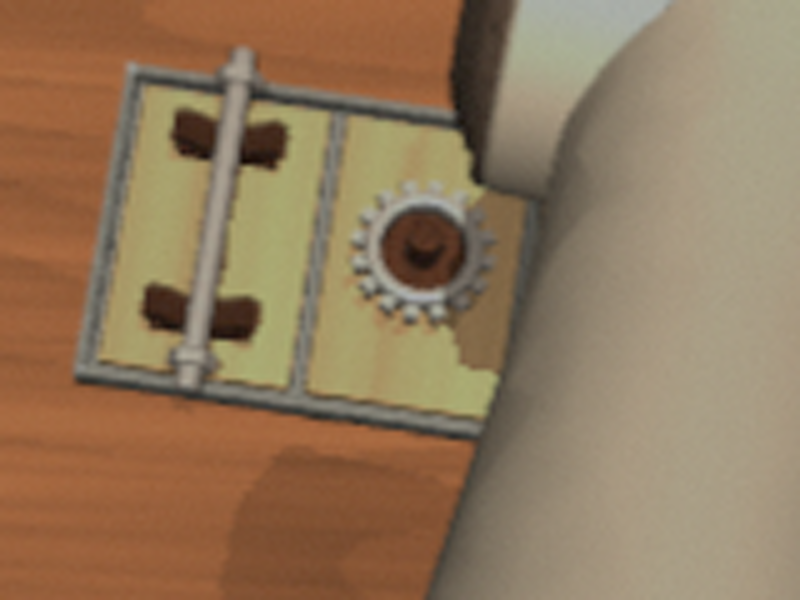

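View pics/t22f.png

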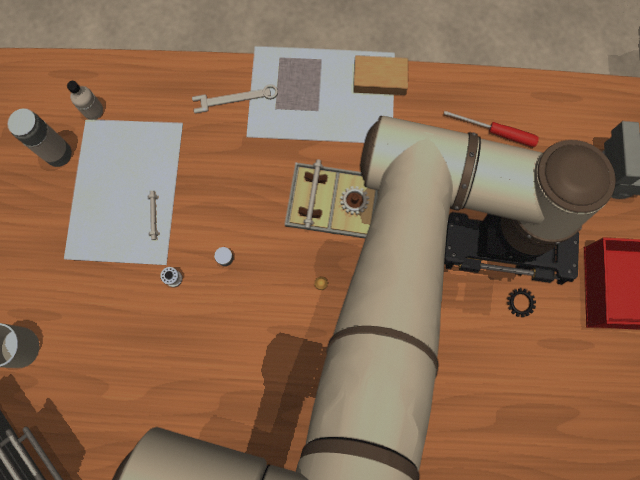

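```bash
python3 - <<'E'
from h import *
c=cap('top'); f=lambda L:[(270+(x+.5)/5-.5,150+(y+.5)/5-.5) for x,y in L]
a=p2w(c,f([(243,50),(190,388)]),.027); print('axle',a,a.mean(0),np.hypot(*(a[0]-a[1])),np.degrees(np.arctan2(*(a[0]-a[1])[::-1])))
n=p2w(c,f([(229,132),(201,307)]),.030); print('rests',n,n.mean(0))
print('spr',p2w(c,f([(424,252)]),.034),'pin',p2w(c,f([(427,240)]),.052))
c=cap('scene'); f=lambda L:[(260+(x+.5)/4-.5,200+(y+.5)/4-.5) for x,y in L]
a=p2w(c,f([(376,162),(541,307)]),.027); print('scene axle',a,a.mean(0))
k=p2w(c,f([(428,135),(582,265),(274,558),(122,400)]),.014); m=k.mean(0); print('rim',m)
th=np.radians(-5.8); R=np.array([[np.cos(th),-np.sin(th)],[np.sin(th),np.cos(th)]])
print('axle in cradle',R.T@(a.mean(0)-m)-[0,.082])
print('hub',R.T@(p2w(c,f([(251,378)]),.072)[0]-m)+[0,.082])
print('spr',R.T@(p2w(c,f([(355,315)]),.034)[0]-m))
E
```

```text
axle [[0.70262299 0.01677659]
 [0.56372876 0.02963516]] [0.63317588 0.02320588] 0.13948817516751236 -5.289259922377432
rests [[0.6671434  0.02031132]
 [0.59544581 0.02715789]] [0.6312946  0.02373461]
spr [[ 0.62095415 -0.05794815]] pin [[ 0.62040189 -0.05821598]]
scene axle [[0.56780023 0.03310528]
 [0.70077696 0.01901535]] [0.63428859 0.02606031]
rim [ 0.6260453  -0.05698061]
axle in cradle [-0.00019071  0.00144884]
hub [-0.00292686  0.00257049]
spr [-0.00224867  0.00047453]
```

The checks agree. I'll look at the full scene once more for the large sprocket before handing in.

View pics/s22f.png

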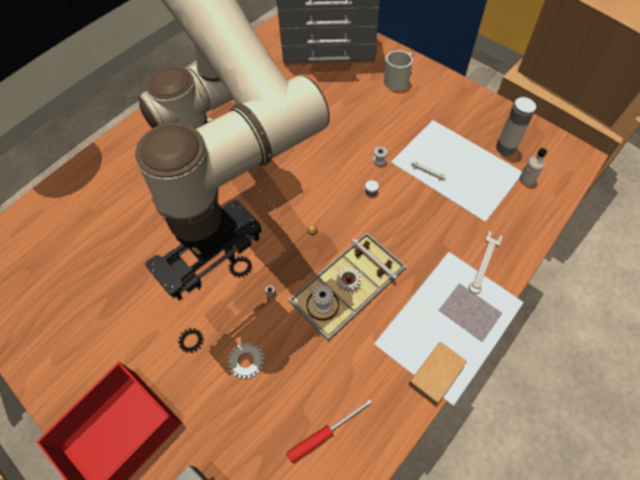

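The large sprocket (246,360), short hub (380,156) and short axle (428,171) are where they started. The gripper is clear of everything.

```bash
python3 -c "
from station import r,sense
print(r.finish_job(), sense()['time_s'])"
```

```text
the job is handed in; nothing more can be done
the job is handed in; nothing more can be done
```

The job is handed in at about 30 s of the 88 s allowed. The smaller sprocket is on the post, the longer axle is in both notches and the taller hub shell stands in the cup. Each part was set down, let go and left at rest.

My last camera checks, to about 2 mm:

| Part | Measured offset | Limit |
|---|---|---|
| Axle, along the cradle | about 0–2 mm | 16 mm |
| Axle, across the cradle | about 0–1.5 mm | 8 mm |
| Axle, angle to the cradle | about 0.5° | 6.9° (0.12 rad) |
| Sprocket, from the pin | about 1–2 mm | 14 mm |
| Hub, from the cup centre | about 4 mm | 15 mm |

- **Other parts:** The shorter axle, shorter hub shell and larger sprocket look unmoved in the last picture, as do both black rings. The gripper was clear of everything.
- **Not measured:** I judged by eye that the hub is upright and that the hub and sprocket are seated flat. The two cameras disagreed by up to 6 mm on absolute x, so I placed the parts relative to the caddy.
- **Tool tilt:** The tool drifted up to about 5° from vertical during the moves, which did not visibly affect the placements.

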